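# Load refill canisters into the gravity chute

## Robot

A 7-joint arm with a two-finger parallel gripper is mounted at the origin on the work surface. World frame = base frame: x ahead of the robot, y to its left, z up, the work surface at z = 0. Lengths are in m, angles in rad, forces in N, time in s.
With the tool pointing down it reaches from about 0.4 to 0.925 m from the base axis. Payload 5.6 kg.
Tool frame: the origin (TCP) lies on the centre line of the jaws, within the pads' length; the fingertips stand ahead of it and the grasp point (between the pads) is the TCP (ctrl.nose_length is the x of the fingertips in the tool frame, in m); x points along the fingers, z is the direction in which the jaws open and shut, and the axes are right-handed (so a half turn about x gives the same grasp; the last joint's range is limited). The gripper opens to 85 mm and grips with 20 to 120 N. Pads are 22 mm wide; open, the fingers measure 114 mm over their backs; the gripper's body (76 mm by 85 mm) begins 54 mm behind the grasp point. The pads swing forward as they close: fully open they stand 13 mm farther back than shut.
Start: joints at [-1.244, 0.468, -0.012, 1.603, 0.006, 1.071, -0.056], TCP at [0.235, 0.606, 0.25] pointing down, gripper open.
Joint ranges: [-2.53, 2.53], [-0.31, 2.02], [-1.57, 1.55], [0.28, 2.44], [-1.29, 4.43], [0.15, 1.84], [-2.92, 2.92]. Speed limits (rad/s): [2.57, 2.57, 3.14, 3.14, 3.14, 3.14, 3.14].

## Interface

Orientations are given as [roll, pitch, yaw] about the fixed x, y, z axes, in that order (R = Rz(yaw) Ry(pitch) Rx(roll)).
In Python, from workcell import ctrl gives the robot as it stands. The module is installed in compiled form; this text tells all that it offers.
- The arm moves only by the tool jog_arm, never from a script. Its argument "deltas" is a list of rows, each an object of numbers: "hand": the closure in counts, from 0 (fully open) to 255 (shut); "dx", "dy", "dz": the shift along the tool's x, y, z in units of 50 mm (1.0 is 50 mm); "turn": the turn about the tool's x in units of 8 degrees (1.0 is 8 degrees). A call has 1 to 8 rows; each row shifts and turns the commanded pose from where the row before left it, along the tool's axes as they then stand; what a row does not reach is not made up. A row lasts 1/10 s, in which the tool goes at most 50 mm and 8.59 degrees, less where a joint would pass 70% of its speed; a pose out of reach is approached as far as the arm can. A call is refused whole if a number of a shift passes 1 or a number of a turn 1, either way. A call with a gripper value outside its range is refused whole. The fingers move at their own pace and stop on an object; "grip_force" is the grip in N (left out, the last holds). Time passes only in rows, so rows that do not move let the fingers close. It gives the time, the measured TCP pose, the force and the opening at its end, in the units of the state.
- ctrl.state(): the state, without advancing time (a new reading comes with each control period).
- ctrl.snapshot(name): name is "scene" or "top" or "wrist"; returns (picture, depth): 384x512x3 uint8, red, green, blue; 384x512 float32, m along the optical axis (not along the pixel's ray), 0 where there is no reading.
- ctrl.camera_model(name): a dict with "vertical_fov" (degrees; the focal length in pixels is half the picture's height over the tangent of half this angle, whatever the lens; pixels are square), "cx", "cy" (the principal point, pixels), "k1" (the pictures are not rectified: a ray, as slopes to the right and down, at radius r is drawn at 1 + k1 r^2 times it, then the intrinsics apply), "world_from_camera" (4x4, takes a point from camera to world coordinates). Camera axes: x right, y down, z forward; pixel columns grow to the right and rows downward; lengths in m; the calibration is good to about 2 mm. A picture is of the moment at which its call begins: read the wrist's pose just before it. camera_model takes no time and is no camera call; for the wrist camera it gives the pose at the moment of the call.
- ctrl.sign_off(): hands the job in, once; it reports no verdict.
The state is a dict: "time_s": time; "qpos": joint angles; "joint_velocities": joint speeds; "joint_efforts": joint torques, N m; "tcp_pos": TCP position; "orientation": TCP orientation; "contact_force": force on the tool from outside, world axes, zero at the start; "wrist_torque": the same for the moment, N m; "opening": finger opening in m.
Only numpy, scipy, OpenCV 4.12 (cv2) and the standard library are available. Lean on these libraries where they do the work, as an engineer would, in place of code of your own. Each camera call takes 0.05 s, during which the arm holds its last target.

## Task

Feed both refill canisters into the sloping gravity chute on their sides, through its open upper end, with the black caps sticking out over the low green side wall, so that they roll down. The blue one goes in first and must end up against the stop lip at the bottom, with the yellow one resting right behind it; leave everything else on the table where it is.

Things in the scene. Friction and masses are not known exactly. Their poses are not given: they have to be found in the camera images.
- canister_blue: sealed aluminium refill canister with a broad blue band, 0.17 to 0.34 kg: cylinder 56 mm in diameter, 90 mm long, with a black cap (26 mm diameter, 30 mm long) on one end. Origin on its axis at the middle of the 90 mm body; x runs along it towards the cap. Lies on its side in its cradle at the start, axis 34 mm above the table, pointing any way round; can be gripped across the diameter from above.
- canister_yellow: sealed aluminium refill canister with a broad yellow band, 0.17 to 0.34 kg: cylinder 56 mm in diameter, 90 mm long, with a black cap (26 mm diameter, 30 mm long) on one end. Origin on its axis at the middle of the 90 mm body; x runs along it towards the cap. Lies on its side in its cradle at the start, axis 34 mm above the table, pointing any way round; can be gripped across the diameter from above.
- cap_blue (a point): centre of the outer end of the blue canister's cap, 75 mm from the canister's origin along its x axis
- cap_yellow (a point): centre of the outer end of the yellow canister's cap, 75 mm from the canister's origin along its x axis
- chute: white plastic gravity chute, fixed to the table, 265 x 118 mm, 155 mm high. Origin at the centre of its underside, on the table; x points uphill (level), y to the low green side, z up. Its floor, 255 mm long and 100 mm wide inside, slopes 0.26 rad down towards -x, to a stop lip 36 mm high; a canister let go on it rolls down by itself until it meets something.
- low_wall (a point): top of the green wall along the chute's +y side, halfway along. It is only 10 mm above the floor, so a canister's cap (underside 15 mm off the floor) passes over it. The white wall on the -y side is 48 mm above the floor and leaves no room for a cap.
- guard_edge (a point): middle of the upper end of the steel wire guard, which roofs the lower 118 mm of the channel 65 mm above the floor. The upper 137 mm of the channel is open from above and ends in a lip 17 mm high.
- mouth (a point): origin of a canister when it rests on the floor in the middle of the chute's open upper part, 185 mm uphill of the stop lip: 28 mm off the floor, about 115 mm above the table. The floor is two strips 24 mm wide along the sides, with an open slot 52 mm wide between them all along the middle, clear for fingers down to the 8 mm base board.
- front_place (a point): with a canister resting against the stop lip, its origin lies at this point
- second_place (a point): with a canister resting against another one at the stop lip, its origin lies at this point
- cradle_blue: grey plastic cradle fixed to the table under the blue canister at the start, 100 by 56 mm, 12 mm high at its two rails; origin at the centre of its underside, x along the canister
- cradle_yellow: the same under the yellow canister
- cup: green ceramic cup, bystander, 76 mm in diameter, 85 mm high; origin at the centre of its underside
- lint_tin: round aluminium lint tin, bystander, 84 mm in diameter, 70 mm high; origin at the centre of its underside
- dryer_ball_center (a point): centre of the orange hard silicone dryer ball, bystander, 70 mm in diameter, loose on a small dark ring
- brush: small flat brush with a wooden handle, bystander, 180 mm long, lying on the table; origin at its middle
Things that resemble listed ones, but are neither listed nor needed, are in the scene too. Leave any pink or red look-alike of the canister_blue alone. Leave any pink look-alike of the canister_yellow alone.

How it is judged:
On the way, in this order (a step that is already met when the one before it is completed fails the run):
1. the blue canister rests against the stop lip, cap over the green wall, let go (distance between canister_blue and front_place below 0.014 m and angle between the x axis of canister_blue and the y axis of chute, either way round below 0.2 rad and y of cap_blue in the frame of chute above 0.055 m and linear speed of canister_blue below 0.03 m/s and contact force between the fingers and canister_blue below 0.1 N), for 0.2 s.
2. the yellow canister rests right behind it, cap over the green wall, let go (distance between canister_yellow and second_place below 0.014 m and angle between the x axis of canister_yellow and the y axis of chute, either way round below 0.2 rad and y of cap_yellow in the frame of chute above 0.055 m and linear speed of canister_yellow below 0.03 m/s and contact force between the fingers and canister_yellow below 0.1 N), for 0.2 s.
At the end, for the whole second after the job is handed in: Both canisters lie still (under 0.03 m/s) and released in the chute, across it (within 0.2 rad), each cap end more than 55 mm to the green side of the chute's middle; the blue one's origin within 14 mm of its place at the stop lip, the yellow one's within 14 mm of the place right behind it (all of step 1 and all of step 2); the robot touches nothing.
It fails at once if a bystander (cup, lint tin, dryer ball or brush) is moved more than 30 mm (distance of any of cup, lint_tin, dryer_ball_center, brush from where it was at the start of the episode above 0.03 m).
It also fails if it takes over 67 s, if anything falls off the work surface, if the arm or the gripper's body presses on something with over 40 N, if the wrist force passes 120 N, or if a joint passes its speed limit or range.

## Working session

There is one attempt and no reset: what is moved stays moved. The work goes in short steps, Python scripts to look and compute and a tool call to move; the robot and the scene stay as the last step left them, time stands still between calls to the robot, and variables do not carry over. Pictures are saved under pics/ and viewed, and the job is handed in when it is done.

Besides the shell and the picture viewer there is one more tool, called after "Emit:" by a JSON object that holds its "api" and its "payload". jog_arm: Moves the arm, as the interface text tells. Its arguments: {"type":"object","properties":{"deltas":{"type":"array"},"grip_force":{"type":"number"}},"required":["deltas"]}

```bash
mkdir -p pics; cat > h.py <<'E'
import numpy as np, cv2
from workcell import ctrl
def save(n,im): cv2.imwrite('pics/'+n+'.png',cv2.cvtColor(im,cv2.COLOR_RGB2BGR))
def rays(cam,uv,m=None):
    m=m or ctrl.camera_model(cam); f=192/np.tan(np.radians(m['vertical_fov'])/2)
    K=np.array([[f,0,m['cx']],[0,f,m['cy']],[0,0,1.]])
    uv=np.asarray(uv,float).reshape(-1,1,2)
    p=cv2.undistortPoints(uv,K,np.array([m['k1'],0,0,0.]))[:,0]
    T=np.array(m['world_from_camera']); return T, np.c_[p,np.ones(len(p))]
def onplane(cam,uv,z,m=None):
    T,d=rays(cam,uv,m); w=d@T[:3,:3].T; o=T[:3,3]; return o+w*((z-o[2])/w[:,2])[:,None]
def withdepth(cam,uv,D,m=None):
    T,d=rays(cam,uv,m); uv=np.asarray(uv).astype(int).reshape(-1,2); z=D[uv[:,1],uv[:,0]]
    return (d*z[:,None])@T[:3,:3].T+T[:3,3]
E
python3 - <<'E'
from h import *
print(ctrl.state(), ctrl.nose_length)
for c in ['scene','top']:
    p,d=ctrl.snapshot(c); save(c+'0',p); np.savez(c+'0.npz',p=p,d=d); print(ctrl.camera_model(c))
    save(c+'0',cv2.resize(p,(800,600),interpolation=cv2.INTER_CUBIC))
E
```

```text
{'time_s': 0.0, 'qpos': array([-1.24402284,  0.4683612 , -0.0116303 ,  1.60365053,  0.0059806 ,
        1.0713857 , -0.05629611]), 'joint_velocities': array([-2.62480806e-04, -2.34058364e-03, -5.39475001e-05, -7.37835643e-04,
        9.23681173e-04, -1.99009872e-03, -7.88771665e-04]), 'joint_efforts': array([ 3.01014006e-04, -5.32383049e+01,  2.15011917e-02, -2.51294410e+01,
        1.13403099e-02,  7.88277132e-03,  1.01733576e-06]), 'tcp_pos': array([0.23476183, 0.60555198, 0.24933752]), 'orientation': array([-3.0881413 ,  1.56902633, -1.88716318]), 'contact_force': array([-0.4795974 , -0.24166957,  0.20953574]), 'wrist_torque': array([ 0.00239103, -0.00038893,  0.01073542]), 'opening': 0.08526606394666891} 0.019
{'vertical_fov': 55.52153446237193, 'cx': 256.13662645217767, 'cy': 190.44213507425138, 'k1': 0.00584862560567256, 'world_from_camera': array([[-0.83736698,  0.38805154, -0.3850098 ,  0.87560735],
       [ 0.54660826,  0.60212311, -0.58195118,  0.48486088],
       [ 0.00599625, -0.69775624, -0.71631018,  0.73156679],
       [ 0.        ,  0.        ,  0.        ,  1.        ]])}
{'vertical_fov': 48.39505948005524, 'cx': 256.3386651698039, 'cy': 199.14312779913084, 'k1': -0.09391475676493856, 'world_from_camera': array([[ 0.02218683, -0.98475604,  0.17252039,  0.32422245],
       [-0.99970912, -0.02022079,  0.01314527, -0.05250927],
       [-0.00945638, -0.17276186, -0.98491823,  1.36555217],
       [ 0.        ,  0.        ,  0.        ,  1.        ]])}
```

View pics/scene0.png

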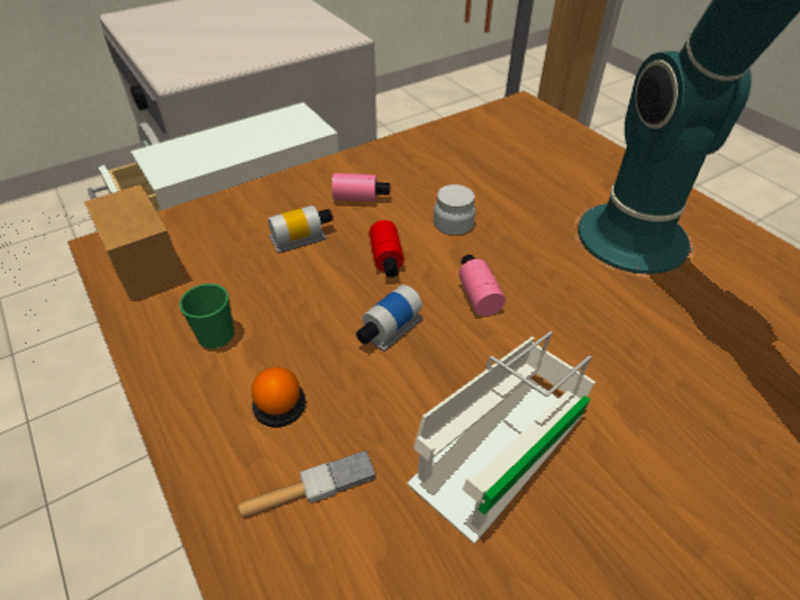

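View pics/top0.png

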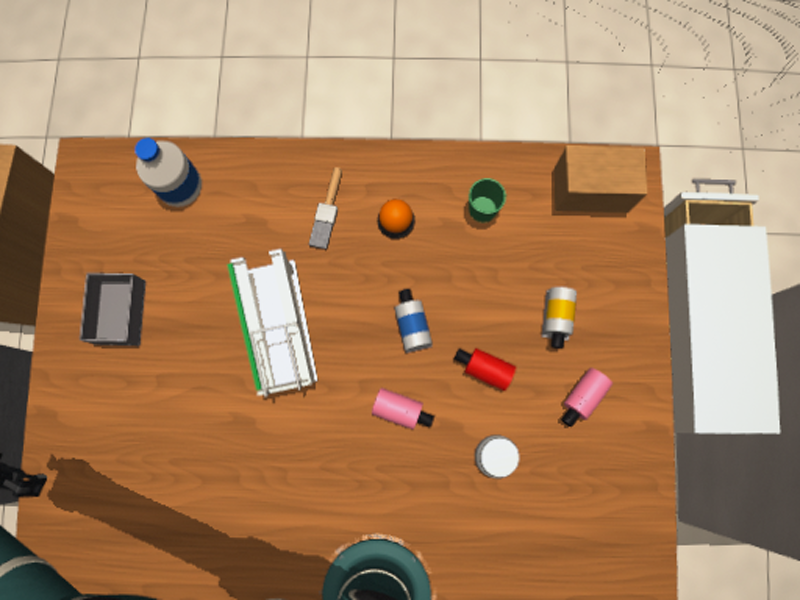

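Top view (800 px scale): blue canister at (412,320), yellow at (560,312), and the chute at (270,325) with its green wall to the left (+y) and uphill end at the top (+x). The red (488,370) and pink (400,410), (587,397) ones are look-alikes. I'll measure next and enlarge both targets.

```bash
cat > m.py <<'E'
from h import *
def grid(cam,p,d):
    v,u=np.mgrid[0:384,0:512]; uv=np.c_[u.ravel(),v.ravel()]
    return withdepth(cam,uv,d).reshape(384,512,3)
def big(mask,box=None):
    m=mask.astype(np.uint8)
    n,l,s,c=cv2.connectedComponentsWithStats(m); i=1+np.argmax(s[1:,4]); return l==i
E
python3 - <<'E'
from m import *
z=np.load('top0.npz'); p,d=z['p'],z['d']; W=grid('top',p,d)
hsv=cv2.cvtColor(p,cv2.COLOR_RGB2HSV)
u=np.arange(512)[None]; v=np.arange(384)[:,None]
print('table z',np.median(W[200:260,60:100,2]))
for n,box in dict(blue=(245,285,180,230),yellow=(340,375,178,228)).items():
    b=(u>box[0])&(u<box[1])&(v>box[2])&(v<box[3])
    H=(hsv[...,0]>100)&(hsv[...,0]<125)&(hsv[...,1]>120) if n=='blue' else (hsv[...,0]>18)&(hsv[...,0]<32)&(hsv[...,1]>150)
    band=big(b&H); cap=big(b&(hsv[...,2]<50)&(W[...,2]>.02))
    obj=big(b&(W[...,2]>.02)&(d>0))
    P=W[obj]; Q=P[P[:,2]>.04]
    for nm,mk in (('band',band),('cap',cap),('obj',obj)):
        vv,uu=np.nonzero(mk); print(n,nm,mk.sum(),(uu.mean(),vv.mean()),W[mk].mean(0),W[mk].max(0),W[mk].min(0))
    # axis: top-ridge points via PCA over body
    c=Q.mean(0); U,S,V=np.linalg.svd(Q[:,:2]-c[:2]); a=V[0]
    if (W[cap].mean(0)[:2]-c[:2])@a<0:a=-a
    t=(P[:,:2]-c[:2])@a; s=(P[:,:2]-c[:2])@np.array([-a[1],a[0]])
    print('  c',c,'yaw',np.arctan2(a[1],a[0]),'t',np.percentile(t,[0,1,99,100]),'s',np.percentile(s,[1,99]))
    tq=(Q[:,:2]-c[:2])@a; print('  body t',np.percentile(tq,[0,1,99,100]))
G=(hsv[...,0]>50)&(hsv[...,0]<75)&(hsv[...,1]>150)&(u<220)&(v>140)
g=big(G); P=W[g]; print('green',g.sum(),P.min(0),P.max(0))
r=cv2.minAreaRect(P[:,:2].astype(np.float32)); print(r, cv2.boxPoints(r))
c=P.mean(0);U,S,V=np.linalg.svd(P-c,full_matrices=False); print(c,V[0],np.arctan2(V[0][1],V[0][0]), np.arcsin(V[0][2]))
save('crop1',cv2.resize(p[150:270,130:400],(800,356),interpolation=cv2.INTER_CUBIC))
h=np.clip(W[150:270,130:400,2]/.2*255,0,255).astype(np.uint8)
cv2.imwrite('pics/hm.png',cv2.resize(cv2.applyColorMap(h,cv2.COLORMAP_JET),(800,356),interpolation=cv2.INTER_NEAREST))
E
```

```text
table z 0.0013725795114539752
blue band 194 (np.float64(263.66494845360825), np.float64(206.8041237113402)) [ 0.52984241 -0.05827681  0.05675213] [ 0.55284304 -0.03109477  0.06716534] [ 0.50776823 -0.08762051  0.04072555]
blue cap 46 (np.float64(259.0869565217391), np.float64(188.7391304347826)) [ 0.58914636 -0.04279858  0.04424067] [ 0.600601   -0.03287726  0.05155745] [ 0.57751684 -0.05528002  0.03529262]
blue obj 594 (np.float64(263.6043771043771), np.float64(205.95959595959596)) [ 0.5331193  -0.05801768  0.0536888 ] [ 0.60207166 -0.02416429  0.06716534] [ 0.47911068 -0.0976902   0.02015307]
  c [ 0.53320172 -0.05822909  0.05485823] yaw 0.2525017595030816 t [-0.05048575 -0.04984743  0.06767647  0.0689814 ] s [-0.02756577  0.02654386]
  body t [-0.05022206 -0.04964983  0.06714796  0.0689814 ]
yellow band 208 (np.float64(358.7307692307692), np.float64(197.47115384615384)) [ 0.56541566 -0.35461688  0.05638267] [ 0.58612721 -0.32983278  0.06673138] [ 0.5448849  -0.38344453  0.03460239]
yellow cap 75 (np.float64(356.61333333333334), np.float64(217.33333333333334)) [ 0.50446116 -0.34971
[... 200 characters left out ...]
.05307636] [ 0.6100282  -0.32549694  0.06726619] [ 0.48711897 -0.3886082   0.02170745]
  c [ 0.55527409 -0.35415396  0.05468554] yaw 3.0496550512951917 t [-0.05316613 -0.0523455   0.06612237  0.06754931] s [-0.02541898  0.02927762]
  body t [-0.05316613 -0.05244189  0.06489997  0.06754931]
green 199 [ 0.32422245 -0.05250927  0.04681401] [0.63023975 0.30240361 1.36555217]
((0.4255475103855133, 0.17031583189964294), (0.46860694885253906, 0.14169937372207642), 48.72283172607422) [[ 0.21773154  0.04097013]
 [ 0.32422245 -0.05250926]
 [ 0.6333635   0.29966152]
 [ 0.5268726   0.3931409 ]]
[0.510784   0.26586094 0.10199254] [-0.12735477 -0.2381906   0.96283228] -2.061798298066065 1.2972994615657603
```

View pics/crop1.png

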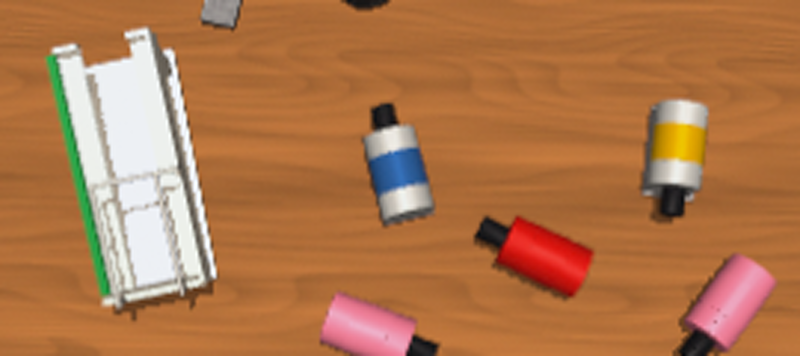

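View pics/hm.png

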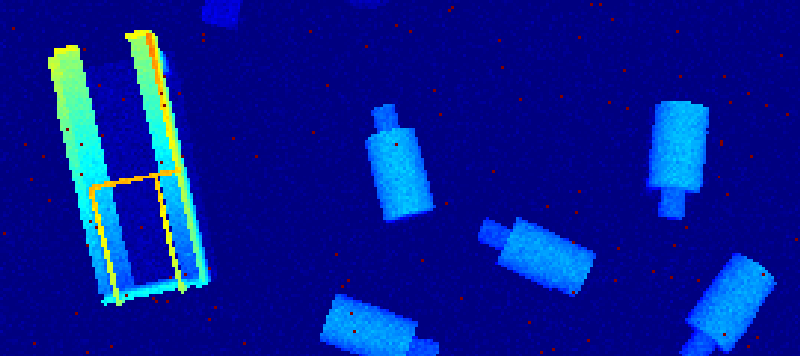

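```bash
python3 - <<'E'
from m import *
z=np.load('top0.npz'); p,d=z['p'],z['d']; W=grid('top',p,d)
hsv=cv2.cvtColor(p,cv2.COLOR_RGB2HSV)
u=np.arange(512)[None]; v=np.arange(384)[:,None]
ok=(d>0)&(W[...,2]<.2)
g=big((hsv[...,0]>50)&(hsv[...,0]<75)&(hsv[...,1]>120)&(u<220)&(v>140))&ok
P=W[g]; c=np.median(P,0)
P=P[np.abs(P[:,2]-c[2])<.05]
c=P.mean(0);U,S,V=np.linalg.svd(P-c,full_matrices=False); a=V[0]*np.sign(V[0][0]); yaw=np.arctan2(a[1],a[0])
t=(P-c)@a
print('green c',c,'yaw',yaw,'slope',np.arcsin(a[2]),'t',t.min(),t.max(), P[np.argmin(t)],P[np.argmax(t)])
# whole chute
B=ok&(u>140)&(u<206)&(v>155)&(v<258)&(W[...,2]>.03)
Q=W[big(B)]; 
# floor strips: fit yaw from them; rotate
ex=np.array([np.cos(yaw),np.sin(yaw)]); ey=np.array([-ex[1],ex[0]])
X=Q[:,:2]@ex; Y=Q[:,:2]@ey
print('X',np.percentile(X,[0,.5,99.5,100]),'Y',np.percentile(Y,[0,.5,99.5,100]))
gY=P[:,:2]@ey; print('green Y',gY.min(),gY.mean(),gY.max())
# x cross-section: heights vs Y at upper portion
for x0 in np.arange(X.min(),X.max(),.02):
    s=(X>=x0)&(X<x0+.02)
    print(round(x0,3),' '.join('%3d'%(1000*np.median(Q[s&(Y>=y)&(Y<y+.008),2])) if (s&(Y>=y)&(Y<y+.008)).any() else ' --' for y in np.arange(Y.min(),Y.max(),.008)))
Zb=W[ok&(u>140)&(u<206)&(v>155)&(v<262)&(W[...,2]>.005)&(W[...,2]<.03)]
R=cv2.minAreaRect(Q[:,:2].astype(np.float32)); print(R)
X2=Zb[:,:2]@ex;Y2=Zb[:,:2]@ey; print('base',np.percentile(X2,[0,1,99,100]),np.percentile(Y2,[0,1,99,100]),Y.min())
E
```

```text
green c [0.51258541 0.27102488 0.08209835] yaw 0.23441701657710276 slope 0.2603822161109821 t -0.12436462942430998 0.1251283693474387 [0.39565573 0.23982567 0.05310574] [0.63023975 0.30240361 0.11125551]
X [0.4196919  0.42510656 0.68691792 0.69029081] Y [0.03431112 0.03577564 0.15097488 0.15221582]
green Y 0.14016499347458825 0.14455105173395846 0.1494877670856788
0.42  75  70  94 108  73  73  70  73  71  74  83 107  76  71  --
0.44  83  44  44  43  --  40  38  44  39  46  44  43  41  52  52
0.46  87  48  49  48  --  --  --  --  --  --  49  49  47  56  57
0.48  91  53  54  53  --  --  --  --  --  --  54  55  52  60  63
0.5  97  59  60  59  --  --  --  --  --  --  58  60  55  64  68
0.52 107  65  66  64 139 138 138 138 137 139  67  64  64  73  73
0.54 103  70  69  70  --  --  --  --  --  --  67  68  68  79  78
0.56 117  74  74  73  --  --  --  --  --  --  75  74  75  82  84
0.58 120  79  79  78  --  --  --  --  --  --  78  79  79  86  90
0.6 120  85  84  84  --  --  --  --  --  --  85  83  84  91  95
0.62 131  90  90  90  --  --  --  --  --  --  90  89  90  97 100
0.64 142  95  95  94  --  --  --  --  --  --  95  95  95 104 106
0.66 112 100 100  99  --  --  --  --  --  --  99  99 100 109 110
0.68 105 121 117 106  --  --  --  --  --  -- 111 108 112 113 111
((0.5178122520446777, 0.2195504605770111), (0.2704594135284424, 0.11760818958282471), 13.884766578674316)
base [0.38555199 0.41145521 0.71855265 0.75104842] [-0.02950155 -0.0148252   0.19749758  0.23596895] 0.03431111630075517
```

Two canisters are meant: blue band (398,165 in the crop) and yellow band (678,143), both aluminium with black caps. The solid red and pink ones don't match. The measured chute slope is 0.260 rad, as specified. Canister tops are at 0.067 m and lengths are about 120 mm, which also fits. Next I'll plan the moves.

```bash
cat > plan.py <<'E'
from h import *
from scipy.spatial.transform import Rotation as Ro
def wrap(a): return (a+np.pi)%(2*np.pi)-np.pi
YAW=.237
def chute(X,Y=.0935): return np.array([X*np.cos(YAW)-Y*np.sin(YAW),X*np.sin(YAW)+Y*np.cos(YAW)])
def plan(pos,jaw,st=None):
    st=st or ctrl.state(); R=Ro.from_euler('xyz',st['orientation']).as_matrix()
    j=np.arctan2(R[1,2],R[0,2]); print('tcp',np.round(st['tcp_pos'],4),'jaw',round(j,3),'x',R[:,0].round(3),'q7',st['qpos'][6].round(2),'t',st['time_s'],'open',round(st['opening'],4),'F',st['contact_force'].round(1))
    for jj in (jaw,jaw+np.pi):
        dw=wrap(jj-j)
        th=-dw                      # turn about tool x (down)
        R2=R@Ro.from_rotvec([th,0,0]).as_matrix()
        dl=R2.T@(np.array(pos)-st['tcp_pos'])
        print('turn units',(np.degrees(th)/8).round(2),'(rad %.2f)'%th,'d units',(dl/.05).round(2))
E
python3 -c "
from plan import *
plan([.5279,-.0596,.12],.2525+np.pi/2)
print(chute(.607))"
```

```text
tcp [0.2348 0.6056 0.2494] jaw 1.201 x [-0.001 -0.002 -1.   ] q7 -0.06 t 0.1 open 0.0854 F [ 0.9 -0.4 -0.1]
turn units -4.46 (rad -0.62) d units [  2.61  -2.35 -14.34]
turn units 18.04 (rad 2.52) d units [ 2.61  2.35 14.34]
[0.56807972 0.23340241]
```

Emit:
{"api": "jog_arm", "payload": {"deltas": [{"dy": -0.6,"dz": -0.6},{"dy": -0.66,"dz": -0.66},{"dy": -0.66,"dz": -0.66},{"dy": -0.66,"dz": -0.66},{"dy": -0.66,"dz": -0.66},{"dy": -0.66,"dz": -0.66},{"dy": -0.66,"dz": -0.66},{"dy": -0.66,"dz": -0.66}], "grip_force": 40}}

```text
invalid input at $.deltas[0]: expected keys hand, dx, dy, dz, turn
```

Emit:
{"api": "jog_arm", "payload": {"deltas": [{"dy": -0.66,"dz": -0.66},{"dy": -0.66,"dz": -0.66},{"dy": -0.66,"dz": -0.66},{"dy": -0.66,"dz": -0.66},{"dy": -0.66,"dz": -0.66},{"dy": -0.66,"dz": -0.66},{"dy": -0.66,"dz": -0.66},{"turn": 1}]}}

```text
invalid input at $.deltas[0]: expected keys hand, dx, dy, dz, turn
```

Emit:
{"api": "jog_arm", "payload": {"deltas": [{"turn": 1},{"turn": 1},{"turn": 1},{"turn": 1},{"turn": 1},{"turn": 1},{"turn": 1},{"turn": 1}]}}

```text
invalid input at $.deltas[0]: expected keys hand, dx, dy, dz, turn
```

Emit:
{"api": "jog_arm", "payload": {"deltas": [{"turn": 1},{"turn": 1},{"turn": 1},{"turn": 1},{"turn": 1},{"turn": 1},{"turn": 1},{"turn": 1}]}}

```text
invalid input at $.deltas[0]: expected keys hand, dx, dy, dz, turn
```

```bash
python3 -c "
from plan import *
plan([.5279,-.0596,.12],.2525+np.pi/2)"
```

```text
tcp [0.2348 0.6056 0.2494] jaw 1.201 x [-0.001 -0.002 -1.   ] q7 -0.06 t 0.1 open 0.0854 F [ 0.9 -0.4 -0.1]
turn units -4.46 (rad -0.62) d units [  2.61  -2.35 -14.34]
turn units 18.04 (rad 2.52) d units [ 2.61  2.35 14.34]
```

Emit:
{"api": "jog_arm", "payload": {"deltas": [{"hand": 0,"dx": 0,"dy": -0.5,"dz": -0.5,"turn": 0},{"hand": 0,"dx": 0,"dy": -0.66,"dz": -0.66,"turn": 0},{"hand": 0,"dx": 0,"dy": -0.66,"dz": -0.66,"turn": 0},{"hand": 0,"dx": 0,"dy": -0.66,"dz": -0.66,"turn": 0},{"hand": 0,"dx": 0,"dy": -0.66,"dz": -0.66,"turn": 0},{"hand": 0,"dx": 0,"dy": -0.66,"dz": -0.66,"turn": 0},{"hand": 0,"dx": 0,"dy": -0.66,"dz": -0.66,"turn": 0},{"hand": 0,"dx": 0,"dy": -0.5,"dz": -0.5,"turn": 0}], "grip_force": 40}}

```text
time_s: 0.9
tcp_pos: [0.3773, 0.2821, 0.2502]
orientation: [-2.927, 1.57, -1.728]
contact_force: [-0.2, -0.6, 0.8]
opening: 0.0857
```

```bash
python3 -c "
from plan import *
plan([.5279,-.0596,.12],.2525+np.pi/2); print(ctrl.state()['qpos'])"
```

```text
tcp [0.3773 0.2821 0.2502] jaw 1.199 x [-0.    -0.001 -1.   ] q7 0.51 t 0.9 open 0.0857 F [-0.2 -0.6  0.8]
turn units -4.47 (rad -0.62) d units [ 2.61 -1.21 -7.37]
turn units 18.03 (rad 2.52) d units [2.61 1.21 7.37]
[-0.81971576  0.16178033  0.11787295  2.03294654 -0.02275382  0.94861977
  0.50862129]
```

Emit:
{"api": "jog_arm", "payload": {"deltas": [{"hand": 0,"dx": 0,"dy": -0.66,"dz": -0.66,"turn": 0},{"hand": 0,"dx": 0,"dy": -0.66,"dz": -0.66,"turn": 0},{"hand": 0,"dx": 0,"dy": -0.66,"dz": -0.66,"turn": 0},{"hand": 0,"dx": 0,"dy": -0.66,"dz": -0.66,"turn": 0},{"hand": 0,"dx": 0,"dy": -0.66,"dz": -0.66,"turn": 0},{"hand": 0,"dx": 0,"dy": -0.66,"dz": -0.66,"turn": 0},{"hand": 0,"dx": 0,"dy": -0.66,"dz": -0.66,"turn": 0},{"hand": 0,"dx": 0,"dy": -0.66,"dz": -0.66,"turn": 0}]}}

```text
time_s: 1.7
tcp_pos: [0.5275, -0.0581, 0.2502]
orientation: [0.95, 1.571, 2.152]
contact_force: [0.4, 1.2, 0.1]
opening: 0.0855
```

Emit:
{"api": "jog_arm", "payload": {"deltas": [{"hand": 0,"dx": 0,"dy": 0,"dz": 0,"turn": 1},{"hand": 0,"dx": 0,"dy": 0,"dz": 0,"turn": 1},{"hand": 0,"dx": 0,"dy": 0,"dz": 0,"turn": 1},{"hand": 0,"dx": 0,"dy": 0,"dz": 0,"turn": 1},{"hand": 0,"dx": 0,"dy": 0,"dz": 0,"turn": 1},{"hand": 0,"dx": 0,"dy": 0,"dz": 0,"turn": 1},{"hand": 0,"dx": 0,"dy": 0,"dz": 0,"turn": 1},{"hand": 0,"dx": 0,"dy": 0,"dz": 0,"turn": 1}]}}

```text
time_s: 2.5
tcp_pos: [0.527, -0.0563, 0.25]
orientation: [3.021, 1.57, 3.1]
contact_force: [0.5, 0.5, -1.1]
opening: 0.0858
```

Emit:
{"api": "jog_arm", "payload": {"deltas": [{"hand": 0,"dx": 0,"dy": 0,"dz": 0,"turn": 1},{"hand": 0,"dx": 0,"dy": 0,"dz": 0,"turn": 1},{"hand": 0,"dx": 0,"dy": 0,"dz": 0,"turn": 1},{"hand": 0,"dx": 0,"dy": 0,"dz": 0,"turn": 1},{"hand": 0,"dx": 0,"dy": 0,"dz": 0,"turn": 1},{"hand": 0,"dx": 0,"dy": 0,"dz": 0,"turn": 1},{"hand": 0,"dx": 0,"dy": 0,"dz": 0,"turn": 1},{"hand": 0,"dx": 0,"dy": 0,"dz": 0,"turn": 1}]}}

```text
time_s: 3.3
tcp_pos: [0.527, -0.0563, 0.25]
orientation: [-2.177, 1.57, 3.067]
contact_force: [0.1, 0.9, 0.5]
opening: 0.0854
```

```bash
python3 -c "
from plan import *
plan([.5279,-.0596,.12],.2525+np.pi/2); print(ctrl.state()['qpos'])"
```

```text
tcp [ 0.527  -0.0563  0.25  ] jaw -1.039 x [-0.001  0.    -1.   ] q7 -0.72 t 3.3 open 0.0854 F [0.1 0.9 0.5]
turn units -20.5 (rad -2.86) d units [ 2.6  -0.   -0.07]
turn units 2.0 (rad 0.28) d units [2.6  0.   0.07]
[-0.62665021  0.32468488  0.82080607  1.93679213 -0.28132505  0.9983095
 -0.71600777]
```

Emit:
{"api": "jog_arm", "payload": {"deltas": [{"hand": 0,"dx": 0,"dy": 0,"dz": 0,"turn": 1},{"hand": 0,"dx": 0,"dy": 0,"dz": 0,"turn": 1},{"hand": 0,"dx": 0,"dy": 0,"dz": 0.07,"turn": 0},{"hand": 0,"dx": 0.7,"dy": 0,"dz": 0,"turn": 0},{"hand": 0,"dx": 0.7,"dy": 0,"dz": 0,"turn": 0},{"hand": 0,"dx": 0.2,"dy": 0,"dz": 0,"turn": 0},{"hand": 0,"dx": 0,"dy": 0,"dz": 0,"turn": 0}]}}

```text
time_s: 4.0
tcp_pos: [0.5273, -0.0601, 0.1693]
orientation: [-1.637, 1.568, -2.948]
contact_force: [0.2, 0.3, 0.1]
opening: 0.0855
```

```bash
python3 - <<'E'
from plan import *
p,d=ctrl.snapshot('wrist'); save('w1',p)
plan([.5279,-.0596,.037],.2525+np.pi/2)
np.savez('w1.npz',p=p,d=d,**{k:v for k,v in ctrl.camera_model('wrist').items()})
E
```

```text
tcp [ 0.5283 -0.0603  0.1706] jaw -1.312 x [-0. -0. -1.] q7 -0.85 t 4.05 open 0.086 F [-0.4 -0.7  1. ]
turn units -22.45 (rad -3.13) d units [2.67 0.   0.02]
turn units 0.05 (rad 0.01) d units [ 2.67 -0.   -0.02]
```

View pics/w1.png

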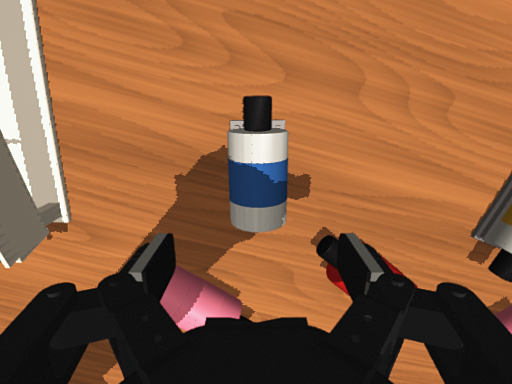

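The wrist view shows the blue canister upright and centred (column 258), with the pads symmetric about it and the axis aligned. Descending.

Emit:
{"api": "jog_arm", "payload": {"deltas": [{"hand": 0,"dx": 0.6,"dy": 0,"dz": 0,"turn": 0},{"hand": 0,"dx": 0.6,"dy": 0,"dz": 0,"turn": 0},{"hand": 0,"dx": 0.6,"dy": 0,"dz": 0,"turn": 0},{"hand": 0,"dx": 0.5,"dy": 0,"dz": 0,"turn": 0},{"hand": 0,"dx": 0.3,"dy": 0,"dz": 0,"turn": 0},{"hand": 0,"dx": 0,"dy": 0,"dz": 0,"turn": 0},{"hand": 0,"dx": 0,"dy": 0,"dz": 0,"turn": 0}]}}

```text
time_s: 4.75
tcp_pos: [0.5293, -0.0601, 0.0416]
orientation: [1.273, 1.569, -0.039]
contact_force: [0.5, -0.9, 0.5]
opening: 0.0852
```

```bash
python3 - <<'E'
from plan import *
z=np.load('w1.npz'); m={k:z[k] for k in ('vertical_fov','cx','cy','k1','world_from_camera')}
hsv=cv2.cvtColor(z['p'],cv2.COLOR_RGB2HSV)
b=(hsv[...,0]>100)&(hsv[...,0]<125)&(hsv[...,1]>120); v,u=np.nonzero(b); print(u.mean(),v.mean(),u.min(),u.max(),v.min(),v.max())
P=withdepth('wrist',np.c_[u,v],z['d'],m); P=P[(P[:,2]>.03)&(P[:,2]<.08)]; print(P.mean(0),P.max(0),P.min(0))
plan([.5279,-.0596,.037],.2525+np.pi/2)
E
```

```text
260.0570858283433 186.44870259481038 7 506 98 383
[ 0.53128051 -0.0609711   0.05727954] [ 0.60228009 -0.03045739  0.06373545] [ 0.46746918 -0.34094452  0.03001961]
tcp [ 0.5293 -0.0601  0.0416] jaw -1.312 x [ 0.002 -0.    -1.   ] q7 -0.68 t 4.75 open 0.0852 F [ 0.5 -0.9  0.5]
turn units -22.46 (rad -3.14) d units [0.09 0.02 0.02]
turn units 0.04 (rad 0.01) d units [ 0.09 -0.02 -0.02]
```

Emit:
{"api": "jog_arm", "payload": {"deltas": [{"hand": 0,"dx": 0.1,"dy": 0,"dz": 0,"turn": 0},{"hand": 255,"dx": 0,"dy": 0,"dz": 0,"turn": 0},{"hand": 255,"dx": 0,"dy": 0,"dz": 0,"turn": 0},{"hand": 255,"dx": 0,"dy": 0,"dz": 0,"turn": 0},{"hand": 255,"dx": 0,"dy": 0,"dz": 0,"turn": 0},{"hand": 255,"dx": 0,"dy": 0,"dz": 0,"turn": 0},{"hand": 255,"dx": 0,"dy": 0,"dz": 0,"turn": 0}], "grip_force": 45}}

```text
time_s: 5.45
tcp_pos: [0.5288, -0.0602, 0.0362]
orientation: [1.212, 1.569, -0.101]
contact_force: [-1.3, -0.6, 5.6]
opening: 0.0547
```

Emit:
{"api": "jog_arm", "payload": {"deltas": [{"hand": 255,"dx": -0.2,"dy": 0,"dz": 0,"turn": 0},{"hand": 255,"dx": -0.6,"dy": 0,"dz": 0,"turn": 0},{"hand": 255,"dx": -0.8,"dy": 0,"dz": 0,"turn": 0},{"hand": 255,"dx": -0.8,"dy": 0,"dz": 0,"turn": 0},{"hand": 255,"dx": -0.8,"dy": 0,"dz": 0,"turn": 0},{"hand": 255,"dx": -0.6,"dy": 0,"dz": 0,"turn": 0},{"hand": 255,"dx": -0.3,"dy": 0,"dz": 0,"turn": 0},{"hand": 255,"dx": 0,"dy": 0,"dz": 0,"turn": 0}]}}

```text
time_s: 6.25
tcp_pos: [0.5288, -0.0596, 0.2418]
orientation: [1.655, 1.567, 0.344]
contact_force: [-0.3, 0.8, -3.0]
opening: 0.0551
```

```bash
python3 - <<'E'
from plan import *
p,d=ctrl.snapshot('wrist'); save('w2',p)
plan([*chute(.607),.26],YAW)
E
```

```text
tcp [ 0.5279 -0.0593  0.2402] jaw -1.312 x [ 0.     0.001 -1.   ] q7 -0.93 t 6.3 open 0.0545 F [-0.1  0.2 -2.9]
turn units -11.09 (rad -1.55) d units [-0.39  5.5   2.16]
turn units 11.41 (rad 1.59) d units [-0.39 -5.5  -2.16]
```

View pics/w2.png

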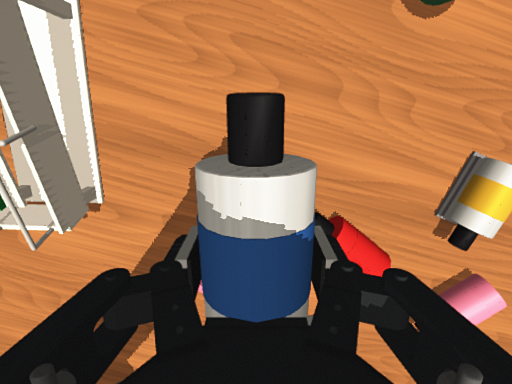

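Blue is held, with the cap along tool +y. Turning −11.1 units, then moving to the mouth.

Emit:
{"api": "jog_arm", "payload": {"deltas": [{"hand": 255,"dx": -0.3,"dy": 0,"dz": 0,"turn": 0},{"hand": 255,"dx": 0,"dy": 0,"dz": 0,"turn": -1},{"hand": 255,"dx": 0,"dy": 0,"dz": 0,"turn": -1},{"hand": 255,"dx": 0,"dy": 0,"dz": 0,"turn": -1},{"hand": 255,"dx": 0,"dy": 0,"dz": 0,"turn": -1},{"hand": 255,"dx": 0,"dy": 0,"dz": 0,"turn": -1},{"hand": 255,"dx": 0,"dy": 0,"dz": 0,"turn": -1},{"hand": 255,"dx": 0,"dy": 0,"dz": 0,"turn": -1}]}}

```text
time_s: 7.1
tcp_pos: [0.5275, -0.06, 0.2544]
orientation: [-2.543, 1.568, -2.873]
contact_force: [-0.4, -0.2, -3.0]
opening: 0.0544
```

Emit:
{"api": "jog_arm", "payload": {"deltas": [{"hand": 255,"dx": 0,"dy": 0,"dz": 0,"turn": -1},{"hand": 255,"dx": 0,"dy": 0,"dz": 0,"turn": -1},{"hand": 255,"dx": 0,"dy": 0,"dz": 0,"turn": -1},{"hand": 255,"dx": 0,"dy": 0,"dz": 0,"turn": -1},{"hand": 255,"dx": 0,"dy": 0,"dz": 0,"turn": -0.1}]}}

```text
time_s: 7.6
tcp_pos: [0.5275, -0.06, 0.2545]
orientation: [3.06, 1.568, -2.985]
contact_force: [0.0, -0.3, -2.6]
opening: 0.0548
```

Emit:
{"api": "jog_arm", "payload": {"deltas": [{"hand": 255,"dx": 0,"dy": 0.5,"dz": 0.2,"turn": 0},{"hand": 255,"dx": 0,"dy": 0.8,"dz": 0.32,"turn": 0},{"hand": 255,"dx": 0,"dy": 0.8,"dz": 0.32,"turn": 0},{"hand": 255,"dx": 0,"dy": 0.8,"dz": 0.32,"turn": 0},{"hand": 255,"dx": 0,"dy": 0.8,"dz": 0.32,"turn": 0},{"hand": 255,"dx": 0,"dy": 0.8,"dz": 0.32,"turn": 0},{"hand": 255,"dx": 0,"dy": 0.8,"dz": 0.32,"turn": 0},{"hand": 255,"dx": 0,"dy": 0.2,"dz": 0.05,"turn": 0}]}}

```text
time_s: 8.4
tcp_pos: [0.5679, 0.2397, 0.2539]
orientation: [2.231, 1.569, 2.473]
contact_force: [-0.5, 0.2, -2.9]
opening: 0.055
```

Emit:
{"api": "jog_arm", "payload": {"deltas": [{"hand": 255,"dx": 0,"dy": 0,"dz": 0,"turn": 0}]}}

```text
time_s: 8.5
tcp_pos: [0.568, 0.2355, 0.254]
orientation: [-2.877, 1.569, -2.637]
contact_force: [0.3, -1.3, -3.4]
opening: 0.0547
```

```bash
python3 - <<'E'
from plan import *
p,d=ctrl.snapshot('scene'); save('s1',p[100:384,200:480].repeat(2,0).repeat(2,1))
p,d=ctrl.snapshot('top'); save('t1',cv2.resize(p[130:290,100:300],(800,600)[::1],interpolation=cv2.INTER_CUBIC))
p,d=ctrl.snapshot('wrist'); save('w3',p)
plan([*chute(.607),.12],YAW)
E
```

```text
tcp [0.569  0.2306 0.2549] jaw 0.234 x [-0.001 -0.002 -1.   ] q7 -0.03 t 8.65 open 0.0547 F [-0.1 -0.8 -2.4]
turn units -0.02 (rad -0.00) d units [ 2.7   0.06 -0.  ]
turn units 22.48 (rad 3.14) d units [ 2.7  -0.06  0.  ]
```

View pics/s1.png

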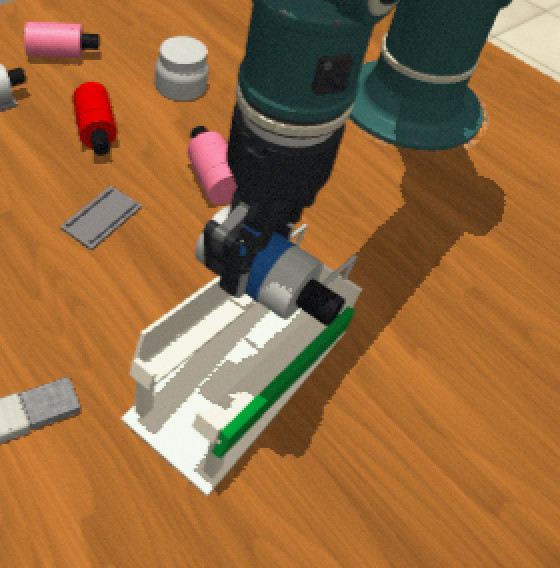

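View pics/w3.png

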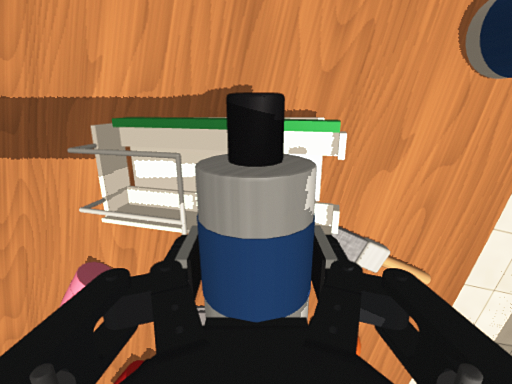

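The wrist view shows the cap to the green side (green wall at rows 120–130, guard's upper wire at column 183) and the canister square over the open part. Lowering.

Emit:
{"api": "jog_arm", "payload": {"deltas": [{"hand": 255,"dx": 0.3,"dy": 0.05,"dz": 0,"turn": 0},{"hand": 255,"dx": 0.5,"dy": 0,"dz": 0,"turn": 0},{"hand": 255,"dx": 0.5,"dy": 0,"dz": 0,"turn": 0},{"hand": 255,"dx": 0.5,"dy": 0,"dz": 0,"turn": 0},{"hand": 255,"dx": 0.4,"dy": 0,"dz": 0,"turn": 0},{"hand": 255,"dx": 0.2,"dy": 0,"dz": 0,"turn": 0},{"hand": 255,"dx": 0,"dy": 0,"dz": 0,"turn": 0},{"hand": 255,"dx": 0,"dy": 0,"dz": 0,"turn": 0}]}}

```text
time_s: 9.45
tcp_pos: [0.5689, 0.235, 0.1358]
orientation: [0.012, 1.57, 0.248]
contact_force: [-0.3, -0.6, -2.7]
opening: 0.0546
```

```bash
python3 - <<'E'
from plan import *
plan([*chute(.607),.1185],YAW)
p,d=ctrl.snapshot('scene'); save('s2',p[100:384,200:480].repeat(2,0).repeat(2,1))
E
```

```text
tcp [0.5689 0.235  0.1358] jaw 0.236 x [ 0.001  0.    -1.   ] q7 0.03 t 9.45 open 0.0546 F [-0.3 -0.6 -2.7]
turn units -0.0 (rad -0.00) d units [ 0.35 -0.03 -0.02]
turn units 22.5 (rad 3.14) d units [0.35 0.03 0.02]
```

View pics/s2.png

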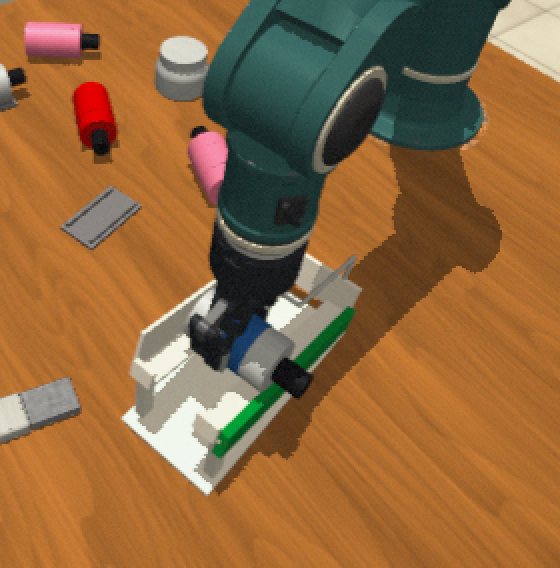

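Emit:
{"api": "jog_arm", "payload": {"deltas": [{"hand": 255,"dx": 0.2,"dy": 0,"dz": 0,"turn": 0},{"hand": 255,"dx": 0.1,"dy": 0,"dz": 0,"turn": 0},{"hand": 255,"dx": 0.04,"dy": 0,"dz": 0,"turn": 0},{"hand": 255,"dx": 0,"dy": 0,"dz": 0,"turn": 0},{"hand": 255,"dx": 0,"dy": 0,"dz": 0,"turn": 0}]}}

```text
time_s: 10.0
tcp_pos: [0.5697, 0.2337, 0.1199]
orientation: [-0.5, 1.568, -0.264]
contact_force: [-1.7, -5.6, 8.2]
opening: 0.0546
```

```bash
python3 - <<'E'
from plan import *
plan([*chute(.607),.1185],YAW)
E
```

```text
tcp [0.5697 0.2337 0.1199] jaw 0.236 x [ 0.002 -0.001 -1.   ] q7 0.04 t 10.0 open 0.0546 F [-1.7 -5.6  8.2]
turn units -0.01 (rad -0.00) d units [ 0.03  0.   -0.03]
turn units 22.49 (rad 3.14) d units [ 0.03 -0.    0.03]
```

```bash
python3 - <<'E'
from plan import *
p,d=ctrl.snapshot('scene'); save('s3',cv2.resize(p[220:340,270:420],(750,600),interpolation=cv2.INTER_CUBIC))
p,d=ctrl.snapshot('wrist'); save('w4',cv2.resize(p,(800,600)))
E
```

```text
(no output)
```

View pics/s3.png

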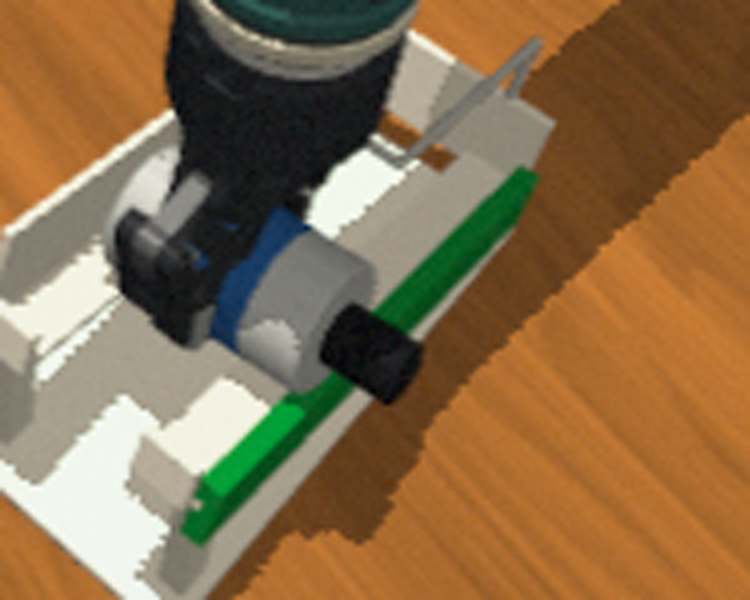

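View pics/w4.png

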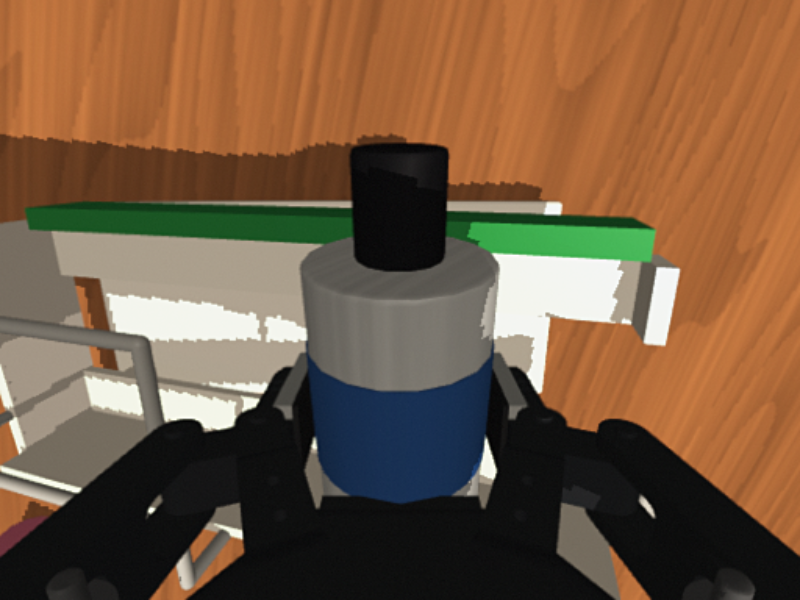

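```bash
python3 - <<'E'
from plan import *
from m import grid
st=ctrl.state(); p,d=ctrl.snapshot('wrist'); W=grid('wrist',p,d)
R=Ro.from_euler('xyz',st['orientation']).as_matrix()
L=(W-st['tcp_pos'])@R   # tool coords
u0=256
for v in range(85,250,5):
    print(v,p[v,u0],(L[v,u0]*1000).round(1))
# green wall & others in tool coordinates along a column at right
for u in (330,360): 
  for v in range(130,215,5): print(u,v,p[v,u],(L[v,u]*1000).round(1))
print(st['contact_force'])
E
```

```text
85 [173 105  56] [121.6  87.9  -1.3]
90 [95 54 30] [121.9  84.   -1.3]
95 [11 11 13] [-13.6  76.8  -1.2]
100 [26 25 26] [-18.3  75.   -1.2]
105 [30 29 29] [-18.2  73.3  -1.2]
110 [30 28 28] [-17.4  71.5  -1.2]
115 [12 11 11] [-18.1  69.8  -1.2]
120 [13 12 12] [-17.4  68.   -1.2]
125 [ 9  9 10] [-16.5  66.1  -1.2]
130 [12 10 10] [-17.7  64.3  -1.2]
135 [ 9 10 11] [-16.9  62.4  -1.2]
140 [11 13 12] [-16.6  60.5  -1.2]
145 [8 6 7] [-14.9  58.4  -1.2]
150 [9 8 9] [-16.6  56.7  -1.2]
155 [11 11 12] [-15.2  54.6  -1.2]
160 [10 11 10] [-15.   52.5  -1.2]
165 [13 13 13] [-14.8  50.5  -1.2]
170 [11 11  9] [-13.7  48.2  -1.2]
175 [93 91 84] [-15.5  46.6  -1.2]
180 [88 85 79] [-19.8  45.8  -1.2]
185 [93 90 84] [-24.9  45.3  -1.2]
190 [97 93 87] [-28.3  44.5  -1.2]
195 [123 119 111] [-29.5  43.   -1.2]
200 [118 114 107] [-27.9  40.6  -1.2]
205 [119 115 108] [-28.3  38.8  -1.2]
210 [119 115 108] [-28.6  37.   -1.2]
215 [118 114 107] [-27.7  34.7  -1.2]
220 [121 117 110] [-28.6  33.1  -1.2]
225 [120 114 108] [-28.8  31.2  -1.2]
230 [119 115 108] [-28.6  29.1  -1.2]
235 [120 116 107] [-27.   26.3  
[... 763 characters left out ...]
172 104  57] [121.2  51.4  88.7]
360 135 [176 102  53] [123.3  46.9  90. ]
360 140 [16 57 24] [26.9 55.  54.4]
360 145 [ 65 180  84] [13.7 54.3 49.7]
360 150 [ 67 179  85] [12.8 51.9 49.6]
360 155 [ 66 178  85] [13.7 49.3 50.3]
360 160 [ 63 176  81] [14.1 46.7 50.7]
360 165 [255 249 252] [23.5 42.1 54.5]
360 170 [244 245 241] [23.5 39.3 54.8]
360 175 [244 245 241] [21.5 37.  54.4]
360 180 [243 245 241] [22.2 34.1 55. ]
360 185 [244 245 240] [21.7 31.4 55.1]
360 190 [244 245 240] [21.8 28.5 55.4]
360 195 [244 245 239] [21.1 25.9 55.4]
360 200 [244 245 239] [22.7 22.4 56.4]
360 205 [173  98  47] [122.  -18.1  96.5]
360 210 [175 106  56] [122.1 -23.2  97. ]
[-1.48044019 -5.5376243   8.43227839]
```

The wrist depth shows the green wall's inner face at tool y ≈ 44 mm while the body end is at ≈ 45.5 mm. It is touching the wall, so I'll lift, shift 5 mm away from green and lower again.

Emit:
{"api": "jog_arm", "payload": {"deltas": [{"hand": 255,"dx": -0.2,"dy": 0,"dz": 0,"turn": 0},{"hand": 255,"dx": 0,"dy": -0.1,"dz": 0,"turn": 0},{"hand": 255,"dx": 0,"dy": 0,"dz": 0,"turn": 0},{"hand": 255,"dx": 0.14,"dy": 0,"dz": 0,"turn": 0},{"hand": 255,"dx": 0.04,"dy": 0,"dz": 0,"turn": 0},{"hand": 255,"dx": 0,"dy": 0,"dz": 0,"turn": 0},{"hand": 255,"dx": 0,"dy": 0,"dz": 0,"turn": 0}]}}

```text
time_s: 10.85
tcp_pos: [0.5694, 0.2306, 0.1196]
orientation: [2.498, 1.57, 2.735]
contact_force: [-2.2, -2.1, 4.7]
opening: 0.0545
```

Emit:
{"api": "jog_arm", "payload": {"deltas": [{"hand": 255,"dx": 0.04,"dy": 0,"dz": 0,"turn": 0},{"hand": 255,"dx": 0,"dy": 0,"dz": 0,"turn": 0}]}}

```text
time_s: 11.05
tcp_pos: [0.5695, 0.2306, 0.1193]
orientation: [1.986, 1.57, 2.224]
contact_force: [-6.5, -3.3, 17.0]
opening: 0.0548
```

```bash
cat > lat.py <<'E'
from plan import *
from m import grid
st=ctrl.state(); p,d=ctrl.snapshot('wrist'); W=grid('wrist',p,d)
R=Ro.from_euler('xyz',st['orientation']).as_matrix()
L=(W-st['tcp_pos'])@R
hsv=cv2.cvtColor(p,cv2.COLOR_RGB2HSV)
g=(hsv[...,0]>50)&(hsv[...,0]<75)&(hsv[...,1]>120)&(d>0)
Q=L[g]*1000; Q=Q[(Q[:,0]<60)]
print('green y pct',np.percentile(Q[:,1],[1,5,50,95,99]).round(1)); 
s=np.polyfit(Q[:,2],Q[:,1],1); print('wall slope in y/z',s.round(3))
print('body front',[(L[v,256]*1000).round(1) for v in (178,182,186)])
print(st['tcp_pos'],st['contact_force'],st['time_s'])
E
python3 lat.py
```

```text
green y pct [48.1 48.7 54.  57.9 58.2]
wall slope in y/z [1.0000e-03 5.3803e+01]
body front [array([-18. ,  46.1,  -1.2]), array([-121.9,   74.3,   -1.2]), array([-26.3,  45.3,  -1.2])]
[0.56950645 0.23064176 0.11930568] [-6.49863176 -3.28898246 17.03188028] 11.05
```

The canister is now clear of the wall (48 vs 45.8 mm) and the force is along the floor normal, so it sits on the floor. I'll ease up and release gently.

Emit:
{"api": "jog_arm", "payload": {"deltas": [{"hand": 255,"dx": -0.07,"dy": -0.04,"dz": 0,"turn": 0},{"hand": 255,"dx": 0,"dy": 0,"dz": 0,"turn": 0},{"hand": 60,"dx": 0,"dy": 0,"dz": 0,"turn": 0},{"hand": 60,"dx": 0,"dy": 0,"dz": 0,"turn": 0},{"hand": 30,"dx": 0,"dy": 0,"dz": 0,"turn": 0},{"hand": 0,"dx": 0,"dy": 0,"dz": 0,"turn": 0},{"hand": 0,"dx": 0,"dy": 0,"dz": 0,"turn": 0},{"hand": 0,"dx": 0,"dy": 0,"dz": 0,"turn": 0}]}}

```text
time_s: 11.9
tcp_pos: [0.57, 0.2287, 0.1208]
orientation: [0.087, 1.571, 0.324]
contact_force: [-1.0, -0.1, 0.3]
opening: 0.0851
```

```bash
python3 - <<'E'
from plan import *
p,d=ctrl.snapshot('wrist'); save('w5',cv2.resize(p,(800,600)))
print(ctrl.state())
E
```

```text
{'time_s': 11.95, 'qpos': array([-0.72896162,  0.58261805,  0.39356578,  1.8097113 , -0.29638759,
        0.80739858,  0.05033215]), 'joint_velocities': array([-0.00080704, -0.00267114, -0.00149658,  0.00011697,  0.00072462,
       -0.00096803, -0.00150383]), 'joint_efforts': array([ 5.33816067e-02, -5.20480478e+01,  6.16521522e+00, -2.01090449e+01,
        1.12227170e-02, -1.07965919e-01, -9.46574655e-04]), 'tcp_pos': array([0.56998184, 0.22865449, 0.12079973]), 'orientation': array([0.36827673, 1.57070594, 0.60575417]), 'contact_force': array([-0.74881213, -0.75697415, -0.91409976]), 'wrist_torque': array([-0.04463739,  0.05462497,  0.04352673]), 'opening': 0.08543371280821495}
```

View pics/w5.png

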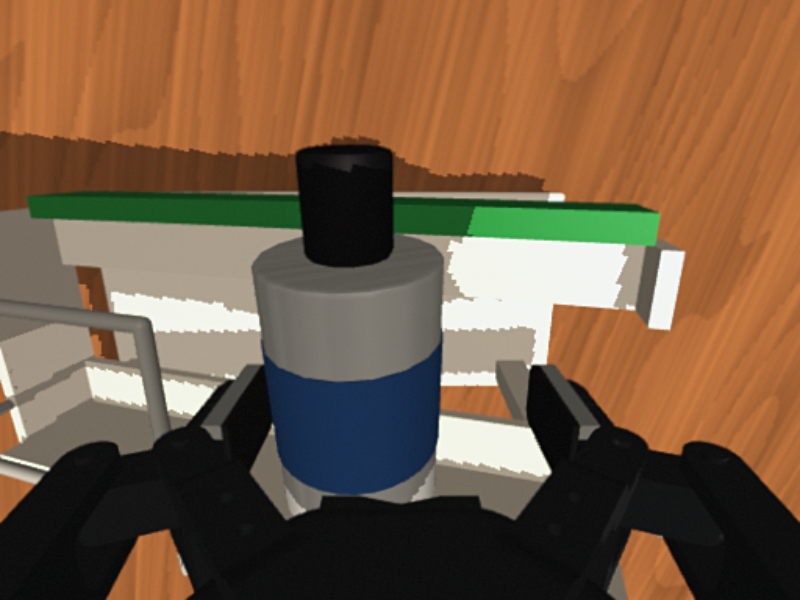

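As expected, the canister has rolled onto the downhill finger and lies in the chute, cap over the green wall (cap at 347,200). Lifting the hand will let it go.

Emit:
{"api": "jog_arm", "payload": {"deltas": [{"hand": 0,"dx": -0.2,"dy": 0,"dz": 0,"turn": 0},{"hand": 0,"dx": -0.3,"dy": 0,"dz": 0,"turn": 0},{"hand": 0,"dx": -0.4,"dy": 0,"dz": 0,"turn": 0},{"hand": 0,"dx": -0.6,"dy": 0,"dz": 0,"turn": 0},{"hand": 0,"dx": -0.8,"dy": 0,"dz": 0,"turn": 0},{"hand": 0,"dx": -0.5,"dy": 0,"dz": 0,"turn": 0},{"hand": 0,"dx": 0,"dy": 0,"dz": 0,"turn": 0}]}}

```text
time_s: 12.65
tcp_pos: [0.5726, 0.2292, 0.2669]
orientation: [0.264, 1.561, 0.501]
contact_force: [0.2, -0.3, -0.1]
opening: 0.0852
```

```bash
python3 - <<'E'
from plan import *
p,d=ctrl.snapshot('wrist'); save('w6',cv2.resize(p,(800,600)))
p,d=ctrl.snapshot('scene'); save('s6',cv2.resize(p[200:360,250:450],(750,600),interpolation=cv2.INTER_CUBIC))
plan([.5633,-.3549,.17],3.05+np.pi/2)
E
```

```text
tcp [0.5703 0.2287 0.2624] jaw 0.237 x [ 0.002  0.002 -1.   ] q7 -0.02 t 12.75 open 0.0855 F [-0.5 -0.1 -1.4]
turn units 13.61 (rad 1.90) d units [ 1.83  0.92 11.64]
turn units -8.89 (rad -1.24) d units [  1.83  -0.92 -11.64]
```

View pics/w6.png

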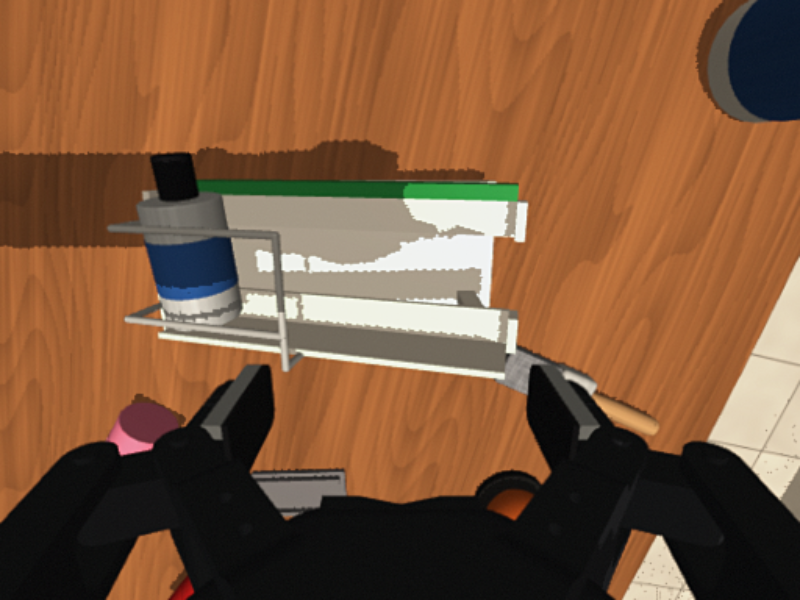

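View pics/s6.png

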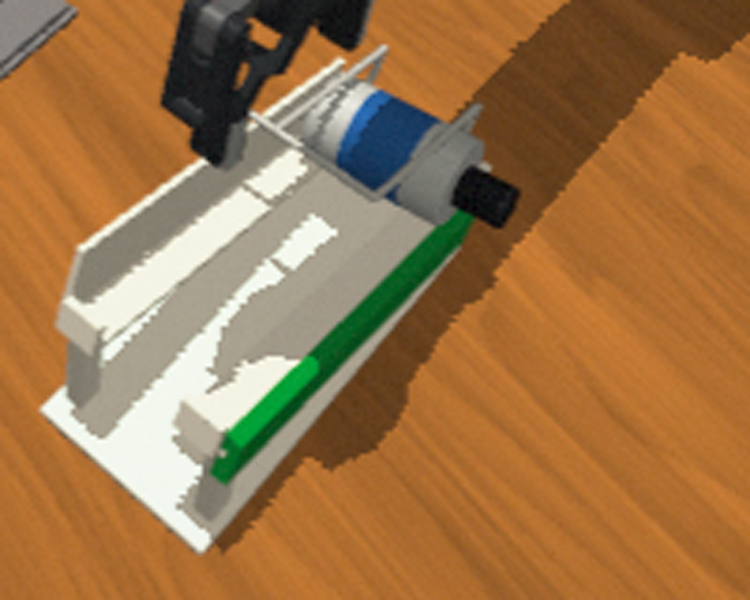

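Blue has rolled to the lip with its cap over the green side (wrist image: body 190,260, cap 175,175). I'll check squareness from the top once the arm is away. Going for yellow.

Emit:
{"api": "jog_arm", "payload": {"deltas": [{"hand": 0,"dx": 0,"dy": -0.6,"dz": -0.16,"turn": 0},{"hand": 0,"dx": 0,"dy": -0.94,"dz": -0.24,"turn": 0},{"hand": 0,"dx": 0,"dy": -0.94,"dz": -0.24,"turn": 0},{"hand": 0,"dx": 0,"dy": -0.94,"dz": -0.24,"turn": 0},{"hand": 0,"dx": 0,"dy": -0.94,"dz": -0.24,"turn": 0},{"hand": 0,"dx": 0,"dy": -0.94,"dz": -0.24,"turn": 0},{"hand": 0,"dx": 0,"dy": -0.94,"dz": -0.24,"turn": 0},{"hand": 0,"dx": 0,"dy": -0.94,"dz": -0.24,"turn": 0}]}}

```text
time_s: 13.55
tcp_pos: [0.564, -0.1436, 0.2599]
orientation: [2.719, 1.569, 2.956]
contact_force: [0.8, -1.1, 0.4]
opening: 0.0856
```

Emit:
{"api": "jog_arm", "payload": {"deltas": [{"hand": 0,"dx": 0,"dy": -0.94,"dz": -0.24,"turn": 0},{"hand": 0,"dx": 0,"dy": -0.94,"dz": -0.24,"turn": 0},{"hand": 0,"dx": 0,"dy": -0.94,"dz": -0.24,"turn": 0},{"hand": 0,"dx": 0,"dy": -0.94,"dz": -0.24,"turn": 0},{"hand": 0,"dx": 0,"dy": -0.4,"dz": -0.1,"turn": 0},{"hand": 0,"dx": 0,"dy": 0,"dz": 0,"turn": -1},{"hand": 0,"dx": 0,"dy": 0,"dz": 0,"turn": -1},{"hand": 0,"dx": 0,"dy": 0,"dz": 0,"turn": -1}]}}

```text
time_s: 14.35
tcp_pos: [0.5616, -0.3564, 0.2591]
orientation: [2.059, 1.568, 2.721]
contact_force: [0.2, 0.1, 0.5]
opening: 0.0854
```

Emit:
{"api": "jog_arm", "payload": {"deltas": [{"hand": 0,"dx": 0,"dy": 0,"dz": 0,"turn": -1},{"hand": 0,"dx": 0,"dy": 0,"dz": 0,"turn": -1},{"hand": 0,"dx": 0,"dy": 0,"dz": 0,"turn": -1},{"hand": 0,"dx": 0,"dy": 0,"dz": 0,"turn": -1},{"hand": 0,"dx": 0,"dy": 0,"dz": 0,"turn": -1},{"hand": 0,"dx": 0,"dy": 0,"dz": 0,"turn": -0.9},{"hand": 0,"dx": 0,"dy": 0,"dz": 0,"turn": 0}]}}

```text
time_s: 15.05
tcp_pos: [0.5618, -0.3563, 0.2595]
orientation: [1.02, 1.568, 2.501]
contact_force: [0.2, -0.1, -0.5]
opening: 0.0855
```

```bash
python3 - <<'E'
from plan import *
p,d=ctrl.snapshot('wrist'); save('w7',p)
p,d=ctrl.snapshot('top'); np.savez('top7.npz',p=p,d=d); save('t7',cv2.resize(p[150:270,130:400],(800,356),interpolation=cv2.INTER_CUBIC))
plan([.5633,-.3549,.15],3.05+np.pi/2); print(ctrl.state()['qpos'])
E
```

```text
tcp [ 0.5619 -0.3565  0.2599] jaw 1.477 x [-0.001  0.001 -1.   ] q7 2.13 t 15.15 open 0.0854 F [-0.2  0.4  0.7]
turn units 22.48 (rad 3.14) d units [ 2.2   0.03 -0.03]
turn units -0.02 (rad -0.00) d units [ 2.2  -0.03  0.03]
[ 0.28519585  0.49317918  0.32507438  1.56881404 -0.16962759  1.10914382
  2.12701502]
```

View pics/w7.png

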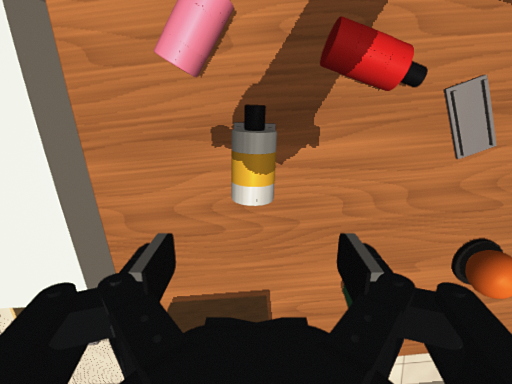

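View pics/t7.png

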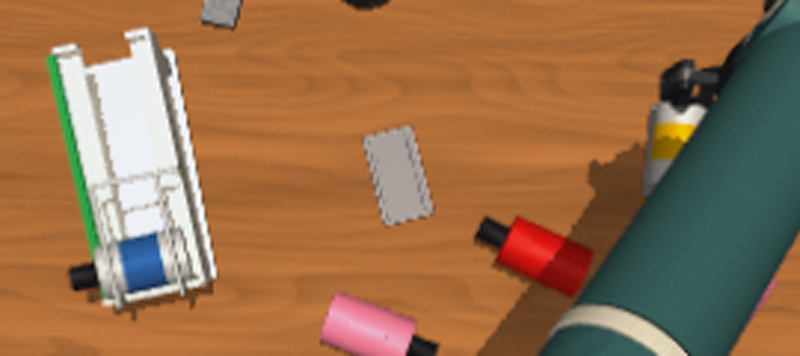

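Top view: blue lies square against the lip (crop 142,262), cap at (82,276) over green. The wrist view confirms the yellow band at (254,168), cap up, aligned. Descending on yellow.

Emit:
{"api": "jog_arm", "payload": {"deltas": [{"hand": 0,"dx": 0.6,"dy": 0,"dz": 0,"turn": 0},{"hand": 0,"dx": 0.8,"dy": 0,"dz": 0,"turn": 0},{"hand": 0,"dx": 0.8,"dy": 0,"dz": 0,"turn": 0},{"hand": 0,"dx": 0.8,"dy": 0,"dz": 0,"turn": 0},{"hand": 0,"dx": 0.6,"dy": 0,"dz": 0,"turn": 0},{"hand": 0,"dx": 0.4,"dy": 0,"dz": 0,"turn": 0},{"hand": 0,"dx": 0.3,"dy": 0,"dz": 0,"turn": 0},{"hand": 0,"dx": 0,"dy": 0,"dz": 0,"turn": 0}]}}

```text
time_s: 15.95
tcp_pos: [0.5611, -0.3557, 0.0433]
orientation: [1.229, 1.566, 2.708]
contact_force: [-0.5, 0.3, 0.2]
opening: 0.0853
```

```bash
python3 - <<'E'
from plan import *
plan([.5625,-.3549,.0365],3.05+np.pi/2)
E
```

```text
tcp [ 0.5611 -0.3557  0.0433] jaw 1.479 x [-0.004  0.002 -1.   ] q7 2.19 t 15.95 open 0.0853 F [-0.5  0.3  0.2]
turn units 22.5 (rad 3.14) d units [ 0.14  0.03 -0.02]
turn units -0.0 (rad -0.00) d units [ 0.14 -0.03  0.02]
```

Emit:
{"api": "jog_arm", "payload": {"deltas": [{"hand": 0,"dx": 0.12,"dy": -0.03,"dz": 0,"turn": 0},{"hand": 0,"dx": 0,"dy": 0,"dz": 0,"turn": 0},{"hand": 255,"dx": 0,"dy": 0,"dz": 0,"turn": 0},{"hand": 255,"dx": 0,"dy": 0,"dz": 0,"turn": 0},{"hand": 255,"dx": 0,"dy": 0,"dz": 0,"turn": 0},{"hand": 255,"dx": 0,"dy": 0,"dz": 0,"turn": 0},{"hand": 255,"dx": 0,"dy": 0,"dz": 0,"turn": 0},{"hand": 255,"dx": 0,"dy": 0,"dz": 0,"turn": 0}]}}

```text
time_s: 16.75
tcp_pos: [0.5646, -0.3588, 0.0415]
orientation: [-2.354, 1.567, -0.875]
contact_force: [-0.4, -3.0, 6.2]
opening: 0.0549
```

Emit:
{"api": "jog_arm", "payload": {"deltas": [{"hand": 255,"dx": -0.2,"dy": 0,"dz": 0,"turn": 0},{"hand": 255,"dx": -0.6,"dy": 0,"dz": 0,"turn": 0},{"hand": 255,"dx": -0.8,"dy": 0,"dz": 0,"turn": 0},{"hand": 255,"dx": -0.8,"dy": 0,"dz": 0,"turn": 0},{"hand": 255,"dx": -0.8,"dy": 0,"dz": 0,"turn": 0},{"hand": 255,"dx": -0.7,"dy": 0,"dz": 0,"turn": 0},{"hand": 255,"dx": -0.5,"dy": 0,"dz": 0,"turn": 0},{"hand": 255,"dx": 0,"dy": 0,"dz": 0,"turn": 0}]}}

```text
time_s: 17.55
tcp_pos: [0.5654, -0.3569, 0.2641]
orientation: [-1.81, 1.564, -0.329]
contact_force: [-1.0, 0.1, -3.5]
opening: 0.0546
```

```bash
python3 - <<'E'
from plan import *
# blue release TCP was about (0.570,0.2287) at z .1208
plan([.570,.2287,.255],YAW)
p,d=ctrl.snapshot('wrist'); save('w8',p)
from m import grid
W=grid('wrist',p,d); st=ctrl.state(); R=Ro.from_euler('xyz',st['orientation']).as_matrix(); L=(W-st['tcp_pos'])@R*1000
for v in range(85,200,6): print(v,p[v,256],L[v,256].round(1))
E
```

```text
tcp [ 0.5654 -0.3569  0.2641] jaw 1.481 x [ 0.006 -0.002 -1.   ] q7 2.13 t 17.55 open 0.0546 F [-1.   0.1 -3.5]
turn units 8.91 (rad 1.24) d units [ 0.16 11.36  2.84]
turn units -13.59 (rad -1.90) d units [  0.16 -11.36  -2.84]
85 [97 56 30] [266.3  96.8   0.8]
91 [90 53 29] [264.2  89.1   0.8]
97 [96 56 31] [264.9  81.5   0.8]
103 [ 8  8 10] [-3.1 74.6  0.5]
109 [13 12 13] [-3.  72.2  0.5]
115 [10  9 11] [-3.9 69.8  0.5]
121 [14 14 12] [-3.8 67.4  0.5]
127 [13 12 11] [-4.1 65.   0.5]
133 [13 12 13] [-4.  62.5  0.5]
139 [14 12 14] [-3.8 60.   0.5]
145 [11 11 12] [-3.4 57.4  0.5]
151 [14 14 15] [-3.3 54.8  0.5]
157 [12 12 13] [-4.1 52.3  0.5]
163 [13 13 13] [-2.6 49.3  0.5]
169 [10 10 10] [-2.2 46.6  0.5]
175 [72 69 64] [-7.5 45.2  0.5]
181 [78 74 70] [-15.9  44.9   0.5]
187 [125 121 113] [-18.5  43.2   0.5]
193 [128 124 116] [-18.4  40.8   0.5]
199 [126 121 113] [-17.9  38.1   0.5]
```

View pics/w8.png

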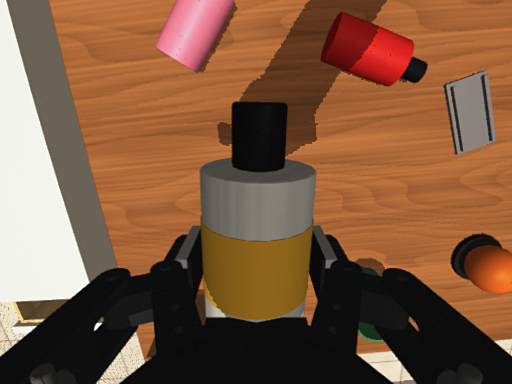

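Yellow is held with the cap along tool +y, but about 9 mm lower between the pads than blue was. I'll release correspondingly higher. Carrying it to the chute.

Emit:
{"api": "jog_arm", "payload": {"deltas": [{"hand": 255,"dx": 0,"dy": 0,"dz": 0,"turn": 0.9},{"hand": 255,"dx": 0,"dy": 0,"dz": 0,"turn": 1},{"hand": 255,"dx": 0,"dy": 0,"dz": 0,"turn": 1},{"hand": 255,"dx": 0,"dy": 0,"dz": 0,"turn": 1},{"hand": 255,"dx": 0,"dy": 0,"dz": 0,"turn": 1},{"hand": 255,"dx": 0,"dy": 0,"dz": 0,"turn": 1},{"hand": 255,"dx": 0,"dy": 0,"dz": 0,"turn": 1},{"hand": 255,"dx": 0,"dy": 0,"dz": 0,"turn": 1}]}}

```text
time_s: 18.4
tcp_pos: [0.5628, -0.3553, 0.2569]
orientation: [2.211, 1.566, 2.582]
contact_force: [-0.1, -0.2, -2.3]
opening: 0.0546
```

Emit:
{"api": "jog_arm", "payload": {"deltas": [{"hand": 255,"dx": 0,"dy": 0,"dz": 0,"turn": 1},{"hand": 255,"dx": 0,"dy": 0.5,"dz": 0.12,"turn": 0},{"hand": 255,"dx": 0,"dy": 0.9,"dz": 0.23,"turn": 0},{"hand": 255,"dx": 0,"dy": 0.9,"dz": 0.23,"turn": 0},{"hand": 255,"dx": 0,"dy": 0.9,"dz": 0.23,"turn": 0},{"hand": 255,"dx": 0,"dy": 0.9,"dz": 0.23,"turn": 0},{"hand": 255,"dx": 0,"dy": 0.9,"dz": 0.23,"turn": 0},{"hand": 255,"dx": 0,"dy": 0.9,"dz": 0.23,"turn": 0}]}}

```text
time_s: 19.2
tcp_pos: [0.5656, -0.0498, 0.2576]
orientation: [2.85, 1.566, 3.088]
contact_force: [0.5, -0.3, -2.3]
opening: 0.0543
```

Emit:
{"api": "jog_arm", "payload": {"deltas": [{"hand": 255,"dx": 0,"dy": 0.9,"dz": 0.23,"turn": 0},{"hand": 255,"dx": 0,"dy": 0.9,"dz": 0.23,"turn": 0},{"hand": 255,"dx": 0,"dy": 0.9,"dz": 0.23,"turn": 0},{"hand": 255,"dx": 0,"dy": 0.9,"dz": 0.23,"turn": 0},{"hand": 255,"dx": 0,"dy": 0.9,"dz": 0.23,"turn": 0},{"hand": 255,"dx": 0,"dy": 0.6,"dz": 0.15,"turn": 0},{"hand": 255,"dx": 0,"dy": 0.2,"dz": 0.05,"turn": 0},{"hand": 255,"dx": 0,"dy": 0,"dz": 0,"turn": 0}]}}

```text
time_s: 20.0
tcp_pos: [0.5689, 0.2229, 0.2575]
orientation: [-2.977, 1.567, -2.736]
contact_force: [0.4, 0.0, -2.3]
opening: 0.0544
```

```bash
python3 - <<'E'
from plan import *
plan([.570,.2287,.15],YAW)
p,d=ctrl.snapshot('wrist'); save('w9',p)
E
python3 lat.py
```

```text
tcp [0.5689 0.2229 0.2575] jaw 0.241 x [-0.004 -0.002 -1.   ] q7 -0.0 t 20.0 open 0.0544 F [ 0.4  0.  -2.3]
turn units 0.03 (rad 0.00) d units [2.15 0.11 0.06]
turn units -22.47 (rad -3.14) d units [ 2.15 -0.11 -0.06]
green y pct [59.9 64.8 67.7 69.5 69.8]
wall slope in y/z [-0.07  67.302]
body front [array([-11.8,  42.8,  -0.9]), array([-17.8,  42.8,  -0.9]), array([-18.2,  41.3,  -0.9])]
[0.56963588 0.22054038 0.25802257] [-2.47550834e-03 -1.10582130e+00 -3.81066720e+00] 20.05
```

View pics/w9.png

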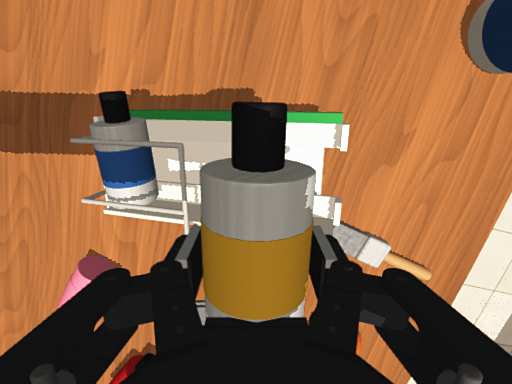

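Emit:
{"api": "jog_arm", "payload": {"deltas": [{"hand": 255,"dx": 0.3,"dy": 0.15,"dz": 0.02,"turn": 0},{"hand": 255,"dx": 0.5,"dy": 0,"dz": 0,"turn": 0},{"hand": 255,"dx": 0.5,"dy": 0,"dz": 0,"turn": 0},{"hand": 255,"dx": 0.5,"dy": 0,"dz": 0,"turn": 0},{"hand": 255,"dx": 0.3,"dy": 0,"dz": 0,"turn": 0},{"hand": 255,"dx": 0.15,"dy": 0,"dz": 0,"turn": 0},{"hand": 255,"dx": 0,"dy": 0,"dz": 0,"turn": 0},{"hand": 255,"dx": 0,"dy": 0,"dz": 0,"turn": 0}]}}

```text
time_s: 20.9
tcp_pos: [0.5706, 0.2286, 0.1481]
orientation: [0.172, 1.569, 0.409]
contact_force: [0.1, 0.4, -2.7]
opening: 0.0548
```

```bash
python3 - <<'E'
from plan import *
plan([.570,.2287,.13],YAW)
E
python3 lat.py
```

```text
tcp [0.5706 0.2286 0.1481] jaw 0.237 x [ 0.001  0.001 -1.   ] q7 0.05 t 20.9 open 0.0548 F [ 0.1  0.4 -2.7]
turn units 0.0 (rad 0.00) d units [ 0.36  0.   -0.01]
turn units -22.5 (rad -3.14) d units [ 0.36 -0.    0.01]
green y pct [50.5 51.  56.  60.3 60.4]
wall slope in y/z [-2.0000e-03  5.6009e+01]
body front [array([-12.9,  44.7,  -1.1]), array([-17.1,  44.2,  -1.1]), array([-17.6,  42.7,  -1.1])]
[0.57059696 0.22861551 0.148095  ] [ 0.12824642  0.38134047 -2.72443228] 20.9
```

Yellow is centred in the channel (wall 50.5, body end 44.7 mm). Lowering the rest.

Emit:
{"api": "jog_arm", "payload": {"deltas": [{"hand": 255,"dx": 0.2,"dy": 0,"dz": 0,"turn": 0},{"hand": 255,"dx": 0.1,"dy": 0,"dz": 0,"turn": 0},{"hand": 255,"dx": 0.04,"dy": 0,"dz": 0,"turn": 0},{"hand": 255,"dx": 0,"dy": 0,"dz": 0,"turn": 0},{"hand": 255,"dx": 0,"dy": 0,"dz": 0,"turn": 0}]}}

```text
time_s: 21.45
tcp_pos: [0.57, 0.2286, 0.1303]
orientation: [-0.154, 1.571, 0.084]
contact_force: [-0.0, -0.1, -2.2]
opening: 0.0548
```

Emit:
{"api": "jog_arm", "payload": {"deltas": [{"hand": 255,"dx": 0.04,"dy": 0,"dz": 0,"turn": 0},{"hand": 255,"dx": 0,"dy": 0,"dz": 0,"turn": 0}]}}

```text
time_s: 21.65
tcp_pos: [0.5698, 0.2286, 0.1282]
orientation: [-3.084, 1.571, -2.846]
contact_force: [-0.1, 0.2, -2.1]
opening: 0.0546
```

Emit:
{"api": "jog_arm", "payload": {"deltas": [{"hand": 255,"dx": 0.03,"dy": 0,"dz": 0,"turn": 0},{"hand": 255,"dx": 0,"dy": 0,"dz": 0,"turn": 0}]}}

```text
time_s: 21.85
tcp_pos: [0.5698, 0.2286, 0.1266]
orientation: [-2.942, 1.571, -2.705]
contact_force: [-0.4, -0.1, -2.9]
opening: 0.0545
```

Emit:
{"api": "jog_arm", "payload": {"deltas": [{"hand": 255,"dx": 0.04,"dy": 0,"dz": 0,"turn": 0},{"hand": 255,"dx": 0,"dy": 0,"dz": 0,"turn": 0}]}}

```text
time_s: 22.05
tcp_pos: [0.5697, 0.2286, 0.1245]
orientation: [-2.901, 1.57, -2.664]
contact_force: [0.1, -0.4, -2.5]
opening: 0.0543
```

Emit:
{"api": "jog_arm", "payload": {"deltas": [{"hand": 255,"dx": 0.04,"dy": 0,"dz": 0,"turn": 0},{"hand": 255,"dx": 0,"dy": 0,"dz": 0,"turn": 0}]}}

```text
time_s: 22.25
tcp_pos: [0.5697, 0.2286, 0.1225]
orientation: [-2.927, 1.57, -2.689]
contact_force: [0.3, 0.9, -2.9]
opening: 0.0545
```

```bash
python3 lat.py; python3 - <<'E'
from plan import *
from m import grid
st=ctrl.state(); p,d=ctrl.snapshot('wrist'); save('w10',cv2.resize(p,(800,600))); W=grid('wrist',p,d)
R=Ro.from_euler('xyz',st['orientation']).as_matrix(); L=(W-st['tcp_pos'])@R*1000
print(np.median(L[190:240,250:262,0]), 'top')
m=(d>0)&(abs(L[...,1]-32)<8)&(L[...,2]>32)&(L[...,2]<60)&(L[...,0]<50)
c=np.polyfit(L[m][:,2],L[m][:,0],1); print('floor x at z0',c,m.sum())
E
```

```text
green y pct [50.2 50.7 55.9 59.9 60.2]
wall slope in y/z [-0.    55.744]
body front [array([-12.4,  44.5,  -1.2]), array([-16.9,  44.1,  -1.2]), array([-18. ,  42.8,  -1.2])]
[0.56971437 0.22859125 0.12251646] [ 0.33267745  0.89247013 -2.93993244] 22.25
-18.40617124102412 top
floor x at z0 [-0.26357369 39.64168708] 1303
```

View pics/w10.png

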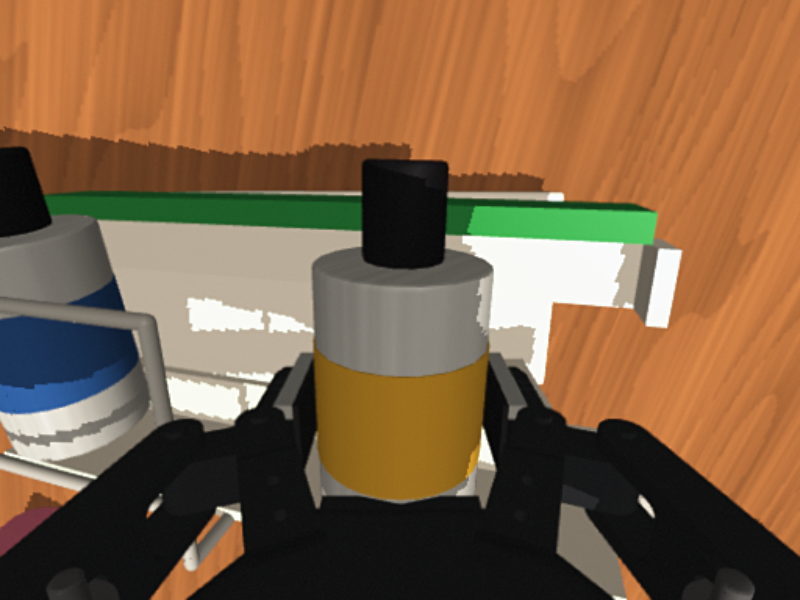

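Depth puts the canister about 1 mm above the floor, so I'll release here.

Emit:
{"api": "jog_arm", "payload": {"deltas": [{"hand": 255,"dx": 0.02,"dy": 0,"dz": 0,"turn": 0},{"hand": 60,"dx": 0,"dy": 0,"dz": 0,"turn": 0},{"hand": 60,"dx": 0,"dy": 0,"dz": 0,"turn": 0},{"hand": 30,"dx": 0,"dy": 0,"dz": 0,"turn": 0},{"hand": 0,"dx": 0,"dy": 0,"dz": 0,"turn": 0},{"hand": 0,"dx": 0,"dy": 0,"dz": 0,"turn": 0},{"hand": 0,"dx": 0,"dy": 0,"dz": 0,"turn": 0}]}}

```text
time_s: 23.05
tcp_pos: [0.5699, 0.2287, 0.1219]
orientation: [1.219, 1.571, 1.456]
contact_force: [-0.4, -0.2, -0.6]
opening: 0.0855
```

Emit:
{"api": "jog_arm", "payload": {"deltas": [{"hand": 0,"dx": -0.2,"dy": 0,"dz": 0,"turn": 0},{"hand": 0,"dx": -0.3,"dy": 0,"dz": 0,"turn": 0},{"hand": 0,"dx": -0.4,"dy": 0,"dz": 0,"turn": 0},{"hand": 0,"dx": -0.6,"dy": 0,"dz": 0,"turn": 0},{"hand": 0,"dx": -0.8,"dy": 0,"dz": 0,"turn": 0},{"hand": 0,"dx": -0.5,"dy": 0,"dz": 0,"turn": 0},{"hand": 0,"dx": 0,"dy": 0,"dz": 0,"turn": 0}]}}

```text
time_s: 23.75
tcp_pos: [0.5725, 0.2292, 0.2678]
orientation: [0.261, 1.561, 0.499]
contact_force: [0.6, -0.4, 0.6]
opening: 0.0855
```

Emit:
{"api": "jog_arm", "payload": {"deltas": [{"hand": 0,"dx": -0.2,"dy": -0.7,"dz": 0,"turn": 0},{"hand": 0,"dx": 0,"dy": -0.8,"dz": 0,"turn": 0},{"hand": 0,"dx": 0,"dy": -0.8,"dz": 0,"turn": 0},{"hand": 0,"dx": 0,"dy": -0.8,"dz": 0,"turn": 0},{"hand": 0,"dx": 0,"dy": -0.8,"dz": 0,"turn": 0},{"hand": 0,"dx": 0,"dy": -0.8,"dz": 0,"turn": 0},{"hand": 0,"dx": 0,"dy": -0.4,"dz": 0,"turn": 0},{"hand": 0,"dx": 0,"dy": 0,"dz": 0,"turn": 0}]}}

```text
time_s: 24.55
tcp_pos: [0.6299, -0.0241, 0.2722]
orientation: [-1.527, 1.569, -1.296]
contact_force: [0.2, -0.4, -0.2]
opening: 0.0854
```

```bash
python3 - <<'E'
from m import *
p,d=ctrl.snapshot('top'); save('t11',cv2.resize(p,(800,600),interpolation=cv2.INTER_CUBIC)); np.savez('top11.npz',p=p,d=d)
save('t11c',cv2.resize(p[150:270,130:250],(600,600),interpolation=cv2.INTER_CUBIC))
W=grid('top',p,d); hsv=cv2.cvtColor(p,cv2.COLOR_RGB2HSV); u=np.arange(512)[None]; v=np.arange(384)[:,None]
box=(u>145)&(u<210)&(v>155)&(v<262)&(d>0)
Y=.237; ex=np.array([np.cos(Y),np.sin(Y)]); ey=np.array([-ex[1],ex[0]])
for n,H in (('blue',(hsv[...,0]>100)&(hsv[...,0]<125)&(hsv[...,1]>120)),('yellow',(hsv[...,0]>18)&(hsv[...,0]<32)&(hsv[...,1]>150))):
    P=W[box&H]; q=P[:,:2]-0; print(n,len(P),'X',(q@ex).min(),(q@ex).mean(),(q@ex).max(),'Yrel',(q@ey).mean()-.0935,'z',np.median(P[:,2]),P[:,2].max())
k=box&(hsv[...,2]<50); n,l,s,c=cv2.connectedComponentsWithStats(k.astype(np.uint8))
for i in range(1,n):
    if s[i,4]>15: P=W[l==i]; print('dark',c[i],s[i,4],'X',(P[:,:2]@ex).mean(),'Yrel max',(P[:,:2]@ey).max()-.0935,'z',P[:,2].mean())
print(ctrl.state()['tcp_pos'],ctrl.state()['time_s'])
p,d=ctrl.snapshot('scene'); save('s11',cv2.resize(p,(800,600),interpolation=cv2.INTER_CUBIC))
E
```

```text
blue 177 X 0.36840980712782845 0.4579652538477166 0.4851008954169079 Yrel -0.0043099938238675695 z 0.10467200207187499 0.7238296513572313
yellow 238 X 0.4877090365708268 0.5177179208586838 0.6929196717373312 Yrel 0.002862704254240636 z 0.11307873486074793 0.13862185340385258
dark [154.36538462 225.25      ] 52 X 0.5109262189917625 Yrel max 0.07053641843182637 z 0.09606522528929513
dark [158.13793103 243.05172414] 58 X 0.4560262667279346 Yrel max 0.07005852771958934 z 0.09449118824040766
[ 0.62971021 -0.02101806  0.27191832] 24.6
```

View pics/t11.png

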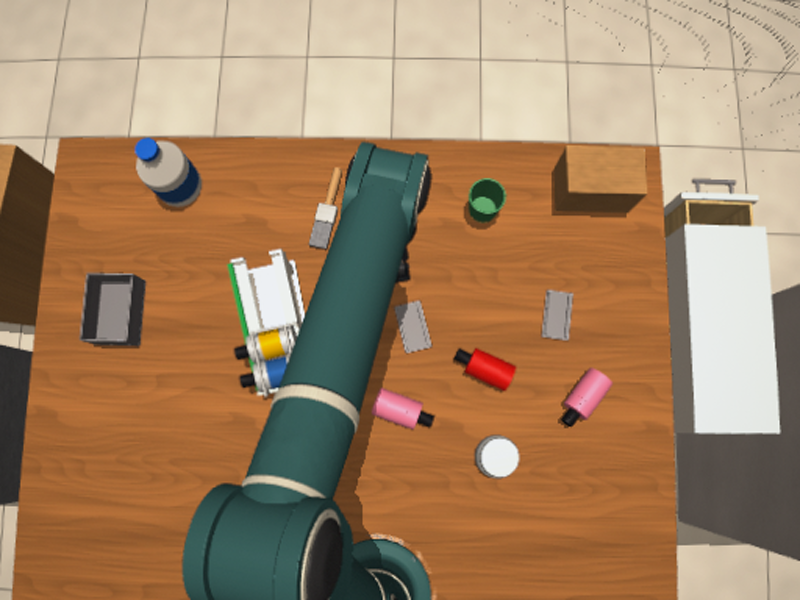

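View pics/s11.png

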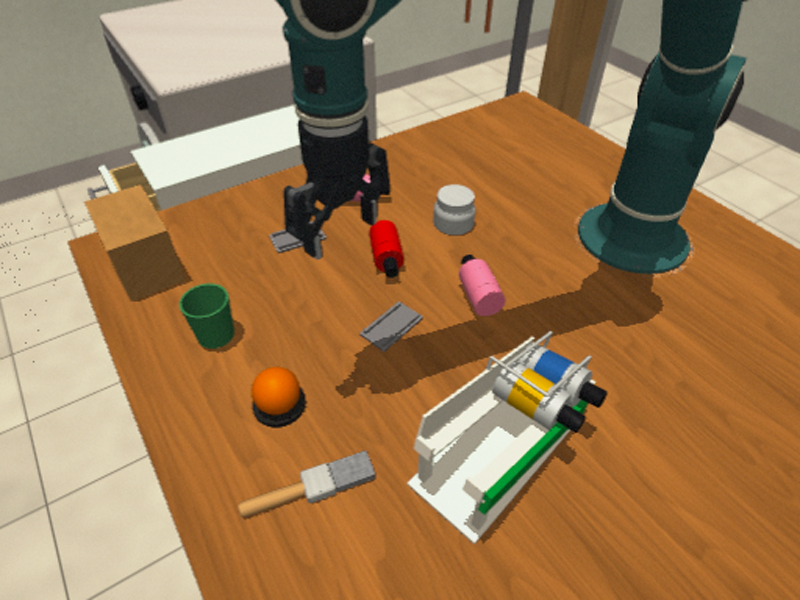

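View pics/t11c.png

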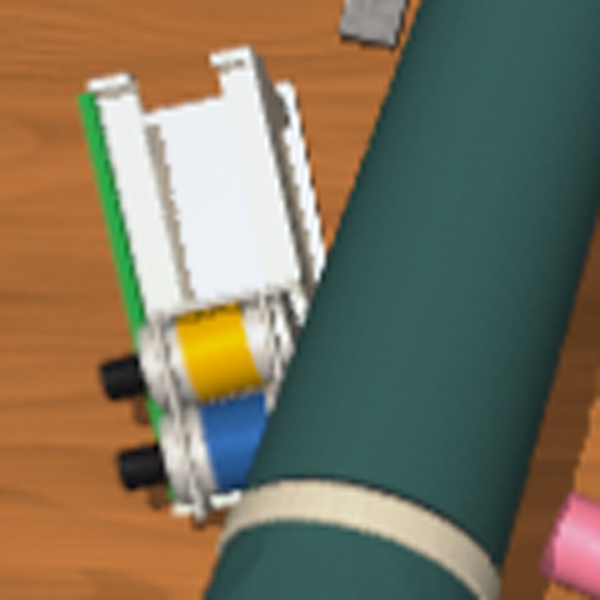

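Both canisters are in place. The caps are 55 mm apart along the chute (54 expected), both caps about 70 mm to the green side, and the bystanders look untouched. Handing in.

```bash
python3 - <<'E'
from m import *
a=np.load('top11.npz')['p'].astype(int); p,d=ctrl.snapshot('top'); print('diff in chute',np.abs(a-p)[160:262,145:190].max())
print(ctrl.state()['contact_force'],ctrl.state()['time_s']); print(ctrl.sign_off())
E
```

```text
diff in chute 121
[-0.65004821 -0.02830669 -0.56460277] 24.7
the job is handed in; nothing more can be done
None
```

Both canisters are in the chute and the job was handed in at about 25 s of the 67 s limit. No verdict comes back, so this rests on my own checks, and one of them, on stillness, did not settle.

**What I did:** I laid the blue canister in the open upper part of the chute, cap over the green wall, and let it roll to the stop lip. I did the same with the yellow one, then moved the empty gripper clear.

**Last checks that agree:**
- **Position along the chute:** blue's cap lies at 0.456 m along the chute's direction (about 0.453 m expected at the lip). Yellow's is 55 mm uphill of it (54 mm expected).
- **Cap ends:** both reach about 70 mm to the green side, against the 55 mm required.
- **Squareness:** both look square across the chute in the last pictures; I did not measure the angle.
- **Bystanders and look-alikes:** cup, ball, brush, tin and the red and pink canisters look unmoved in those pictures. That was by eye, not measured.
- **Robot:** the gripper is open and clear, with no contact force beyond noise.

**Checks that disagreed or are unclear:**
- **First lowering of blue:** it touched the green wall because my top-camera estimate was about 5 mm off sideways. The wrist camera showed this, and I lifted, shifted and lowered it again. Force on the tool stayed under about 20 N.
- **Yellow's grip:** it sat about 9 mm lower between the pads than blue had, so I set its release height from wrist-camera depth.
- **Stillness check:** two pictures of the chute about 0.1 s apart differed by up to 121 grey levels. The compared area included the edge of the arm, which was probably still settling, so this neither confirms nor rules out that the canisters were still.

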